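Load the lazy susan and wind it to its clip

ROBOT

A 6-joint arm with a two-finger parallel gripper is mounted at the origin on the work surface. World frame = base frame: x ahead of the robot, y to its left, z up, the work surface at z = 0. Lengths are in m, angles in degrees, forces in N, time in s.
With the tool pointing down it reaches from about 0.275 to 0.775 m from the base axis. Payload 14.6 kg.
Tool frame: the origin (TCP) lies midway between the tips of the shut fingers; the grasp point (between the pads) lies 19 mm behind it; z points along the fingers, y is the line along which they close (so a half turn about z gives the same grasp; the last joint's range is limited). The gripper opens to 85 mm and grips with 20 to 120 N. Pads are 22 mm wide; open, the fingers measure 114 mm over their backs; the gripper's body (76 mm by 85 mm) begins 54 mm behind the grasp point. The pads swing forward as they close: fully open they stand 13 mm farther back than shut.
Start: joints at [59.227, 15.075, -2.767, 72.158, 0, 81.102], TCP at [0.196, 0.487, 0.201] pointing down, gripper open.
Joint ranges: [-151.79, 151.79], [-50.71, 97.33], [-67.44, 78.34], [-121.81, 120.89], [-77.56, 73.72], [-180, 180]. Speed limits (degrees/s): [108.29, 108.29, 147.25, 159.86, 180, 180].

INTERFACE

Orientations are given as [roll, pitch, yaw] about the fixed x, y, z axes, in that order (R = Rz(yaw) Ry(pitch) Rx(roll)).
In Python, from station import sense, camera, calibration, finish_job, outline_of, place_of gives the robot as it stands.
- The arm moves only by the shell command python3 -m handwheel 'ROWS' [FORCE]. ROWS is JSON, a list of rows, each a list of 7 numbers: the turn, a rotation vector about the tool's x, y, z in rad, then the shift along the tool's x, y, z in cm, then the finger opening in cm, from 0 to 8.54. A call has 1 to 8 rows; each row is the pose to reach, as a shift and turn from the pose commanded when the call began, along the tool's axes at that moment; what a row does not reach only later rows make up. A row lasts 1/12 s, in which the tool goes at most 41.7 mm and 7.16 degrees, less where a joint would pass 70% of its speed; a pose out of reach is approached as far as the arm can. A call with a gripper value outside its range is refused whole. The fingers move at their own pace and stop on an object; FORCE is the grip in N (left out, the last holds). Time passes only in rows, so rows that repeat a pose let the fingers close. It gives the time, the measured TCP pose, the force, the opening and the grip force at its end, in the units of the state.
- sense(): the state, without advancing time (a new reading comes with each control period).
- camera(name): name is "side" or "top" or "wrist"; returns (picture, depth): 420x560x3 uint8, red, green, blue; 420x560 float32, m along the optical axis (not along the pixel's ray), 0 where there is no reading.
- calibration(name): a dict with "K" (3x3 intrinsics, pixels), "view" (4x4, takes a point from world to camera coordinates). Camera axes: x right, y up, looking along -z (the intrinsics and any distortion apply to the point x, -y, -z); pixel columns grow to the right and rows downward; lengths in m; the calibration is good to about 2 mm. A picture is of the moment at which its call begins: read the wrist's pose just before it. calibration takes no time and is no camera call; for the wrist camera it gives the pose at the moment of the call.
- finish_job(): hands the job in; it is judged then, once.
Trained networks look in the newest picture that a camera, given by its name, has taken for a name from the list of things; names that differ only in an ending like _2 or _b are one class to them, and where a whole thing is asked for, a point or a joint stands for the part that bears it (a point fixed in the world has none). Each returns a list of dicts, best first, with "confidence" (0 to 1); they miss things now and then, are a little off and sometimes report something else, mostly with a low value. They report only what shows in the picture. A call takes as long as a camera call.
- outline_of(camera, target): "region" (420x560 bool, what is visible of it).
- place_of(camera, target): "point" ([x, y, z] in m, in world coordinates, good to about 4 mm: a listed point, or the origin of a listed thing).
The state is a dict: "time_s": time; "joint_positions": joint angles; "dq": joint speeds; "effort": joint torques, N m; "eef_pos": TCP position; "tcp_rot": TCP orientation; "force": force on the tool from outside, world axes, zero at the start; "torque": the same for the moment, N m; "width": finger opening in m; "grasp_force": force on a finger pad.
Only numpy, scipy, OpenCV 4.12 (cv2) and the standard library are available. Lean on these libraries where they do the work, as an engineer would, in place of code of your own. Each camera call takes 0.05 s, during which the arm holds its last target. There are 200 camera calls.

TASK

First stand every amber bottle that is out on the shelf upright on the white lazy susan, with its whole base on the disc. Then swing the yellow guard off the winder's square shaft, fit the crank on the shaft all the way down and wind it counter-clockwise until the red tab on the susan's rim is in line with the blue clip. Finally take the crank off and stand it back in the middle of its green caddy, handle up, and swing the guard back until it drops home over the shaft; leave the ice cube tray, opener and jar where they are.

Things in the scene. Friction and masses are not known exactly. Their poses are not given: they have to be found in the camera images.
- bottle1: closed amber glass bottle standing upright, 68 mm diameter, 145 mm tall, about 0.3 kg, bottom-heavy; straight body to 85 mm, sloping shoulder to 113 mm, neck 25 mm diameter to 129 mm, black cap 29 mm diameter from 129 to 145 mm; origin at centre of underside, z up. May be absent (None from the start).
- bottle2: closed amber glass bottle standing upright, 68 mm diameter, 145 mm tall, about 0.3 kg, bottom-heavy; straight body to 85 mm, sloping shoulder to 113 mm, neck 25 mm diameter to 129 mm, black cap 29 mm diameter from 129 to 145 mm; origin at centre of underside, z up. May be absent (None from the start).
- bottle3: closed amber glass bottle standing upright, 68 mm diameter, 145 mm tall, about 0.3 kg, bottom-heavy; straight body to 85 mm, sloping shoulder to 113 mm, neck 25 mm diameter to 129 mm, black cap 29 mm diameter from 129 to 145 mm; origin at centre of underside, z up. May be absent (None from the start).
- susan_mid (a point): centre of the top face of the lazy susan, a flat white plastic disc 300 mm in diameter, 12 mm thick, its top 30 mm above the shelf; z up. The disc turns only with the winder's shaft (a belt under the shelf); it is stiff to turn by hand and stays where it is left.
- susan_tab (a point): outer end of the red tab on the susan's rim (16 mm wide, sticking 15 mm out), on the disc's top level, 165 mm from susan_mid; its x axis points outward from the disc's centre
- clip_tip (a point): inner top tip of the fixed blue clip on the shelf beside the rim (clip 18 mm wide, 30 mm tall), 169 mm from susan_mid: when the tab is in line with it the two points are 4 mm apart in plan. In line means within 15 mm.
- susan (a joint): turn of the lazy susan, rad, 0 at the start, grows counter-clockwise seen from above; 1/8 of the shaft's turn, so one full crank turn is 0.785 rad. The clip lies 1.7 to 2.7 rad counter-clockwise from the tab's start, so 2.2 to 3.4 crank turns; the stop is at 3.4 rad.
- shaft (a joint): turn of the winder's shaft, rad, 0 at the start, grows counter-clockwise seen from above, friction about 0.2 N m (3 N at the handle), stays where it is left
- shaft_top (a point): top centre of the winder's vertical steel shaft, 76 mm above the shelf; x and y along the faces of its 16 mm square. It stands 36 mm proud of a round steel collar (60 mm diameter): 28 mm of square, then an 8 mm round taper. Below is a grey gearbox, 80 x 190 mm, 34 mm high, reaching from 40 mm beyond the shaft to 45 mm beyond the guard pivot; the cam drum by the pivot is 70 mm high.
- guard_pivot (a point): top of the guard's vertical pivot, 105 mm from the shaft axis and 92 mm above the shelf while the guard is down
- guard_knob (a point): on the axis of the guard's upright smooth round black knob (20 mm diameter, 38 mm tall), 16 mm below its top, 114 mm above the shelf when down, 105 mm from the pivot. It is fixed on the end of the guard: a flat yellow arm, 22 mm wide, 10 mm thick, with a 40 mm round end. Shut, the knob is on the shaft's axis, the arm 6 mm above the shaft's top, and the crank cannot go on.
- guard (a joint): swing of the guard about its pivot, rad: 0 shut over the shaft, grows clockwise seen from above to 1.75 fully open (stop). A spring of about 10 N pulls it down a cam: it rises 9 mm at 0.875 rad, where it may balance, and drops into a low notch at either end; takes about 3 N at the knob and snaps home from within about 0.6 rad of an end when let go
- guard_lift (a joint): height of the guard on its cam, m: 0 in either notch, 0.009 at the top of the cam (guard = 0.875), rising and falling smoothly like a round hump
- crank: loose crank, 0.32 kg, standing hub down in the caddy. Origin: centre of hub's underside; x along the arm to the handle, z up. Hub 32 mm square, 48 high, square socket below 18.4 wide, 38 deep, sides along x, y (fits 4 ways; seated 36 mm below shaft_top). Black square boss 26 wide, 48 to 80 mm high, to hold it by. Arm 8 thick at 39 to 47 high; at x = 66 mm the upright handle.
- crank_handle (a point): on the axis of the crank's upright red handle sleeve (22 mm diameter, from 50 to 102 mm above the crank's underside), 81 mm above the underside, 66 mm from the hub's axis; the sleeve spins freely on its spindle, so a gripper holding it need not turn
- caddy_in (a point): centre of the inner floor (5 mm above the shelf) of the fixed green open caddy, outside 110 x 160 mm, walls 5 mm thick and 22 mm high
- ice_tray: blue silicone ice cube tray, 150 x 70 x 28 mm, origin at centre of underside; leave alone
- opener: flat steel bottle opener, 110 mm long, 40 mm wide, 8 mm thick, on the shelf; leave alone
- jar: closed glass jar, 70 mm diameter, 80 mm tall, origin at centre of underside; leave alone

How it is judged (in metres and radians):
On the way, in this order (a step that is already met when the one before it is completed fails the run):
1. every bottle present stands upright on the lazy susan, before any winding (horizontal distance between each of bottle1, bottle2, bottle3 and susan_mid below 0.117 m and z of bottle1 in the frame of susan_mid between -0.008 and 0.01 m and angle between each of bottle1, bottle2, bottle3's own z axis and vertical below 0.12 rad and linear speed of each of bottle1, bottle2, bottle3 below 0.1 m/s and z of bottle2 in the frame of susan_mid between -0.008 and 0.01 m and z of bottle3 in the frame of susan_mid between -0.008 and 0.01 m and value of joint susan below 0.15 rad), for 0.3 s.
2. the crank is fitted all the way down on the square shaft, the susan not yet wound (horizontal distance between crank and shaft_top below 0.006 m and z of crank in the frame of shaft_top below -0.026 m and angle between crank's own z axis and vertical below 0.15 rad and value of joint susan below 0.15 rad), for 0.2 s.
3. with the crank on the shaft, the red tab is wound into line with the blue clip (horizontal distance between crank and shaft_top below 0.006 m and z of crank in the frame of shaft_top below -0.026 m and angle between crank's own z axis and vertical below 0.15 rad and horizontal distance between susan_tab and clip_tip below 0.015 m), for 0.2 s.
At the end, for the whole second after the job is handed in: Every bottle present upright and at rest on the susan, axis within 117 mm of its centre; tab within 15 mm of the clip tip in plan; crank upright and at rest on the caddy floor, hub within 45 mm of its centre; guard shut, within 0.12 rad and 3 mm of its notch (horizontal distance between each of bottle1, bottle2, bottle3 and susan_mid below 0.117 m and z of bottle1 in the frame of susan_mid between -0.008 and 0.01 m and angle between each of bottle1, bottle2, bottle3's own z axis and vertical below 0.12 rad and linear speed of each of bottle1, bottle2, bottle3 below 0.1 m/s and z of bottle2 in the frame of susan_mid between -0.008 and 0.01 m and z of bottle3 in the frame of susan_mid between -0.008 and 0.01 m and horizontal distance between susan_tab and clip_tip below 0.015 m and horizontal distance between crank and caddy_in below 0.045 m and z of crank in the frame of caddy_in below 0.008 m and angle between crank's own z axis and vertical below 0.15 rad and linear speed of crank below 0.05 m/s and value of joint guard below 0.12 rad and value of joint guard_lift below 0.003 m); the robot touches nothing.
It fails at once if the ice cube tray is moved more than 50 mm (distance of ice_tray from where it was at the start of the episode above 0.05 m).
It fails at once if the bottle opener is moved more than 50 mm (distance of opener from where it was at the start of the episode above 0.05 m).
It fails at once if the glass jar is moved more than 50 mm (distance of jar from where it was at the start of the episode above 0.05 m).
Of bottle1, bottle2, bottle3 only 1 to 3 are there at a start; the rules pass over those that are not, and their reading is None.
At some moment in a run one of bottle1, bottle2, bottle3 may be knocked a few centimetres aside while the robot is not near it.
It also fails if it takes over 210 s, if anything falls off the work surface, if the arm or the gripper's body presses on something with over 40 N, if the wrist force passes 120 N, or if a joint passes its speed limit or range.

## Working session

There is one attempt and no reset: what is moved stays moved. The work goes in short steps, Python scripts to look and compute and a shell command to move; the robot and the scene stay as the last step left them, time stands still between calls to the robot, and variables do not carry over. Pictures are saved under pics/ and viewed, at most 14 in all, crops included, and the job is handed in when it is done.

```bash
ls; mkdir -p pics
cat > h.py <<'E'
import numpy as np, cv2
from station import *
from scipy.spatial.transform import Rotation as R
def snap(c,fn=None):
    p,d=camera(c)
    if fn: cv2.imwrite('pics/'+fn,p[:,:,::-1])
    return p,d,calibration(c)
def w(cal,d,u,v):
    K=np.array(cal['K']);V=np.array(cal['view']);z=d
    x=(u-K[0,2])/K[0,0]*z;y=(v-K[1,2])/K[1,1]*z
    P=np.stack([x,-y,-z,np.ones_like(z)],-1)
    return (P@np.linalg.inv(V).T)[...,:3]
def cloud(cal,d):
    v,u=np.mgrid[:420,:560]
    return w(cal,d,u.astype(float),v.astype(float))
E
python3 - <<'E'
from h import *
s=sense();print(s)
p,d,c=snap('top','t0.png');print(c)
for n in ['bottle1','susan_mid','susan_tab','clip_tip','shaft_top','guard_pivot','guard_knob','crank','crank_handle','caddy_in','ice_tray','opener','jar']:
    print(n,[(np.round(r['point'],3).tolist(),round(float(r['confidence']),2)) for r in place_of('top',n)][:4])
p,d,c=snap('side','s0.png')
for n in ['bottle1','susan_mid','susan_tab','clip_tip','shaft_top','guard_pivot','guard_knob','crank','crank_handle','caddy_in']:
    print(n,[(np.round(r['point'],3).tolist(),round(float(r['confidence']),2)) for r in place_of('side',n)][:4])
E
```

```text
pics
{'time_s': 0.0, 'joint_positions': array([ 5.92265456e+01,  1.50995631e+01, -2.80274700e+00,  7.21588095e+01,
       -3.28805818e-04,  8.11019818e+01]), 'dq': array([ 0.10950641,  0.04102697, -0.07674118, -0.04372172,  0.03194919,
       -0.08053483]), 'effort': array([-8.04479214e-05, -6.37611151e+01,  3.84564149e+01,  1.37674689e-02,
       -1.62575006e-04,  3.11137228e-05]), 'eef_pos': array([0.19546062, 0.4869342 , 0.20062503]), 'tcp_rot': array([-1.79939565e+02, -9.12888677e-03,  1.58124559e+02]), 'force': array([ 0.36602494, -0.12232631, -0.93051649]), 'torque': array([0.02011091, 0.01421899, 0.00757037]), 'grasp_force': 0.0, 'width': 0.08547602505246152}
{'K': array([[519.29025739,   0.        , 284.97141736],
       [  0.        , 519.29025739, 200.92948819],
       [  0.        ,   0.        ,   1.        ]]), 'view': array([[-8.85475618e-04, -9.99984557e-01,  5.48654831e-03,
         2.52424766e-02],
       [ 9.88015397e-01, -2.79858981e-05,  1.54355349e-01,
        -5.75469970e-01],
       [-1.54352812e-01,  5.55747210e-03,  9.88000164e-01,
        -1.66722784e+00],
 
[... 567 characters left out ...]
y_in []
ice_tray [([0.357, 0.498, 0.0], 0.62)]
opener [([0.776, 0.08, -0.001], 0.73)]
jar [([0.767, -0.121, -0.001], 0.88), ([0.439, -0.025, 0.001], 0.62)]
bottle1 [([0.431, -0.185, 0.0], 0.93), ([0.437, -0.02, -0.0], 0.76), ([0.699, 0.028, 0.002], 0.62)]
susan_mid [([0.571, 0.232, 0.026], 0.85)]
susan_tab [([0.518, 0.073, 0.028], 0.81)]
clip_tip [([0.71, 0.336, 0.029], 0.45)]
shaft_top [([0.442, -0.356, 0.007], 0.69), ([0.617, -0.198, 0.076], 0.43)]
guard_pivot [([0.617, -0.201, 0.077], 0.69), ([0.627, -0.099, 0.092], 0.64)]
guard_knob [([0.613, -0.203, 0.11], 0.77)]
crank [([0.444, -0.369, 0.003], 0.57)]
crank_handle [([0.454, -0.312, 0.086], 0.6)]
caddy_in [([0.439, -0.354, 0.006], 0.61)]
```

View pics/t0.png

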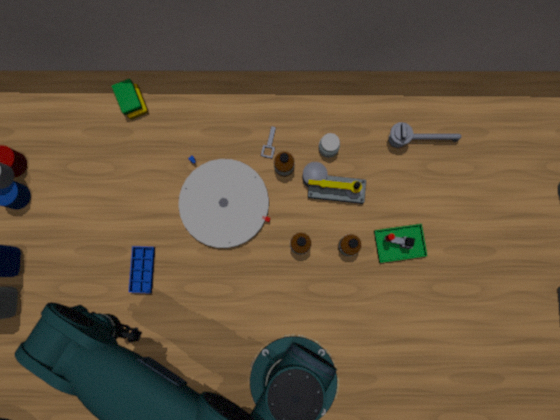

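View pics/s0.png

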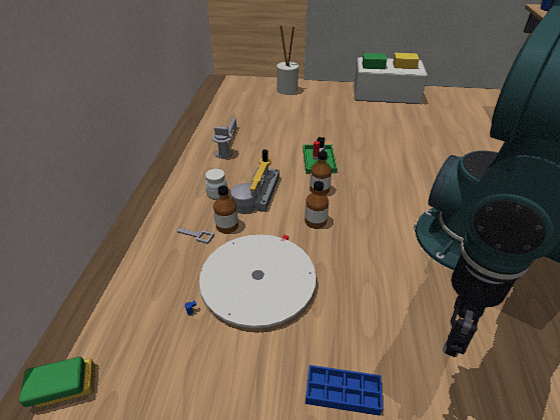

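```bash
cat >> h.py <<'E'
def blobs(P,lo,hi,box=(0.25,0.85,-0.5,0.45),mask=None,minn=4):
    m=(P[...,2]>lo)&(P[...,2]<hi)&(P[...,0]>box[0])&(P[...,0]<box[1])&(P[...,1]>box[2])&(P[...,1]<box[3])
    if mask is not None: m&=mask
    n,l=cv2.connectedComponents(m.astype(np.uint8))
    for i in range(1,n):
        q=P[l==i]
        if len(q)>=minn: 
            (cx,cy),(a,b),th=cv2.minAreaRect((q[:,:2]*1000).astype(np.float32))
            print(len(q),'mean',q.mean(0).round(4),'rect c',round(cx/1000,4),round(cy/1000,4),'size',round(a),round(b),'ang',round(th,1))
def go(x,y,z,yaw=None):
    "print tool-frame shift(cm)/turn to world target, tool down"
    s=sense();Rt=R.from_euler('xyz',s['tcp_rot'],degrees=True)
    d=Rt.inv().apply(np.array([x,y,z])-s['eef_pos'])*100
    t=0 if yaw is None else -np.radians((yaw-s['tcp_rot'][2]+180)%360-180)
    print('at',s['eef_pos'].round(4),s['tcp_rot'].round(1),'turn z',round(float(t),3),'shift',d.round(2))
E
python3 - <<'E'
from h import *
for c in ['top','side']:
    p,d,cal=snap(c);P=cloud(cal,d)
    print(c);blobs(P,0.125,0.16,(0.3,0.85,-0.5,0.12))
    print('knob/boss'); blobs(P,0.075,0.125,(0.3,0.85,-0.5,-0.05))
    print('susan');blobs(P,0.024,0.038,(0.35,0.85,0.0,0.45),minn=15)
    hsv=cv2.cvtColor(p,cv2.COLOR_RGB2HSV)
    for nm,lo,hi in [('red',(0,150,80),(8,255,255)),('blue',(100,150,60),(125,255,255)),('yellow',(22,150,100),(35,255,255)),('green',(50,150,60),(75,255,255))]:
        print(nm);blobs(P,0.003,0.15,(0.35,0.85,-0.5,0.4),cv2.inRange(hsv,lo,hi)>0)
E
```

```text
top
71 mean [0.7002 0.0309 0.1455] rect c 0.7007 0.0301 size 27 27 ang 38.1
28 mean [ 0.6171 -0.1999  0.1296] rect c 0.6174 -0.2011 size 16 19 ang 44.1
72 mean [ 0.4364 -0.0222  0.1447] rect c 0.4372 -0.0223 size 26 27 ang 42.3
74 mean [ 0.4312 -0.1813  0.145 ] rect c 0.4315 -0.182 size 26 26 ang 44.2
knob/boss
318 mean [ 0.7961 -0.356   0.09  ] rect c 0.7987 -0.3578 size 72 71 ang 26.0
248 mean [ 0.7672 -0.1215  0.0812] rect c 0.7673 -0.1214 size 57 59 ang 88.9
364 mean [ 0.6227 -0.1395  0.0919] rect c 0.6293 -0.1367 size 170 40 ang 80.2
52 mean [ 0.4535 -0.3049  0.1022] rect c 0.454 -0.306 size 19 21 ang 53.2
282 mean [ 0.4292 -0.1775  0.0958] rect c 0.4308 -0.1811 size 64 64 ang 88.3
17 mean [ 0.4363 -0.0521  0.0871] rect c 0.437 -0.0526 size 4 32 ang 88.4
71 mean [ 0.4406 -0.371   0.0846] rect c 0.4414 -0.3711 size 26 26 ang 76.9
susan
33 mean [0.7222 0.3399 0.0299] rect c 0.7216 0.3402 size 24 17 ang 47.0
5683 mean [0.5726 0.2311 0.0307] rect c 0.5748 0.2317 size 297 297 ang 23.5
red
23 mean [0.5182 0.0837 0.0281] rect c 0.5189 0.0839 size 14 15 ang 68.0
27 mean [ 0.4537 -0.3076
[... 1277 characters left out ...]
7 299 ang 15.7
65 mean [0.7224 0.3402 0.0289] rect c 0.7226 0.3384 size 26 18 ang 44.8
red
17 mean [ 0.4543 -0.3065  0.1059] rect c 0.4571 -0.3074 size 15 19 ang 44.3
6 mean [ 0.4576 -0.2993  0.0914] rect c 0.4585 -0.299 size 7 4 ang 1.4
16 mean [0.521  0.0839 0.0294] rect c 0.5206 0.0848 size 16 13 ang 57.6
blue
69 mean [0.7234 0.3427 0.0255] rect c 0.7232 0.3394 size 24 17 ang 47.9
yellow
80 mean [ 0.6267 -0.1245  0.0908] rect c 0.6256 -0.1307 size 84 22 ang 83.8
green
95 mean [ 0.3998 -0.3575  0.0143] rect c 0.4 -0.3106 size 39 261 ang 0.1
120 mean [ 0.4827 -0.3525  0.0102] rect c 0.4727 -0.3512 size 47 162 ang 7.7
4 mean [ 0.42   -0.3646  0.0407] rect c 0.4214 -0.3102 size 239 1 ang 88.4
```

```bash
python3 -m handwheel '[[0,0,-0.382,0,0,0,8.5],[0,0,-0.382,0,0,0,8.5],[0,0,-0.382,0,0,0,8.5],[0,0,-0.382,0,0,0,8.5],[0,0,-0.382,0,0,0,8.5]]' 60; python3 -c "
from h import *
go(.438,-.022,.2,180)"
```

```text
time_s: 1.77
eef_pos: [0.1956, 0.4872, 0.2011]
tcp_rot: [180.0, -0.0, 179.8]
force: [0.6, 0.0, -0.7]
width: 0.0851
grasp_force: 0.0
at [0.1956 0.4872 0.2011] [180.   -0.  179.8] turn z -0.003 shift [-24.4  -50.84   0.11]
```

```bash
python3 -m handwheel '[[0,0,0,-24.4,-50.8,0,8.5],[0,0,0,-24.4,-50.8,0,8.5],[0,0,0,-24.4,-50.8,0,8.5],[0,0,0,-24.4,-50.8,0,8.5],[0,0,0,-24.4,-50.8,0,8.5],[0,0,0,-24.4,-50.8,0,8.5],[0,0,0,-24.4,-50.8,0,8.5],[0,0,0,-24.4,-50.8,0,8.5]]' 60; python3 -c "
from h import *
go(.437,-.022,.2,180)"
```

```text
time_s: 2.43
eef_pos: [0.3403, 0.1849, 0.2013]
tcp_rot: [180.0, 0.0, 179.8]
force: [1.1, 0.7, -0.0]
width: 0.0851
grasp_force: 0.0
at [0.3403 0.1849 0.2013] [180.    0.  179.8] turn z -0.004 shift [ -9.76 -20.65   0.14]
```

```bash
python3 -m handwheel '[[0,0,0,-9.7,-20.7,0,8.5],[0,0,0,-9.7,-20.7,0,8.5],[0,0,0,-9.7,-20.7,0,8.5],[0,0,0,-9.7,-20.7,0,8.5],[0,0,0,-9.7,-20.7,0,8.5],[0,0,0,-9.7,-20.7,0,8.5],[0,0,0,-9.7,-20.7,0,8.5]]' 60; python3 -c "
from h import *
go(.437,-.022,.119,180)
p,d,cal=snap('wrist','w0.png');P=cloud(cal,d);blobs(P,0.13,0.16,(.3,.6,-.2,.1))
p,d,cal=snap('top');P=cloud(cal,d);blobs(P,0.13,0.16,(.3,.85,-.3,.1))"
```

```text
time_s: 3.02
eef_pos: [0.4387, -0.0238, 0.2008]
tcp_rot: [-180.0, 0.0, 179.5]
force: [-1.2, 0.4, 0.3]
width: 0.0853
grasp_force: 0.0
at [ 0.4387 -0.0238  0.2008] [-180.     0.   179.5] turn z -0.009 shift [0.17 0.18 8.18]
1329 mean [ 0.4295 -0.1782  0.1425] rect c 0.4309 -0.1808 size 28 29 ang 56.1
1088 mean [ 0.4344 -0.0217  0.1438] rect c 0.436 -0.0221 size 28 28 ang 87.0
70 mean [0.7006 0.0308 0.1446] rect c 0.7012 0.0308 size 27 26 ang 55.0
12 mean [ 0.6184 -0.2025  0.1332] rect c 0.6178 -0.2023 size 13 9 ang 17.9
74 mean [ 0.4312 -0.1813  0.1449] rect c 0.431 -0.1815 size 26 26 ang 43.9
```

```bash
python3 -m handwheel '[[0,0,-0.009,0.2,0.2,3.8,8.5],[0,0,-0.009,0.2,0.2,7,8.5],[0,0,-0.009,0.2,0.2,8.2,8.5],[0,0,-0.009,0.2,0.2,8.2,2.5],[0,0,-0.009,0.2,0.2,8.2,2.5],[0,0,-0.009,0.2,0.2,8.2,2.5],[0,0,-0.009,0.2,0.2,8.2,2.5],[0,0,-0.009,0.2,0.2,8.2,2.5]]' 60;python3 -m handwheel '[[0,0,0,0,0,0,2],[0,0,0,0,0,0,2],[0,0,0,0,0,0,2],[0,0,0,0,0,-2,2],[0,0,0,0,0,-5,2],[0,0,0,0,0,-6,2],[0,0,0,0,0,-6,2]]' 60; python3 -c "
from h import *
go(.504,.231,.18,180)"
```

```text
time_s: 3.78
eef_pos: [0.4356, -0.0182, 0.12]
tcp_rot: [-180.0, 0.1, -179.5]
force: [0.3, 0.1, 0.1]
width: 0.0257
grasp_force: 0.0
time_s: 4.37
eef_pos: [0.4363, -0.0185, 0.1813]
tcp_rot: [-179.9, 0.2, -179.5]
force: [0.4, 0.0, 0.3]
width: 0.0201
grasp_force: 0.0
at [ 0.4363 -0.0185  0.1813] [-179.9    0.2 -179.5] turn z 0.009 shift [-7.   24.89  0.13]
```

```bash
python3 -c "
from h import *
p,d,cal=snap('wrist','w1.png');P=cloud(cal,d);blobs(P,0.10,0.16,(.3,.6,-.3,.2))
p,d,cal=snap('side','s1.png');P=cloud(cal,d);blobs(P,0.13,0.16,(.3,.85,-.3,.1))"
```

```text
3043 mean [ 0.4282 -0.1772  0.1257] rect c 0.4297 -0.1795 size 43 36 ang 26.4
2226 mean [ 0.4313 -0.0234  0.1269] rect c 0.4329 -0.0239 size 36 43 ang 7.8
4 mean [ 0.4181 -0.1847  0.1384] rect c 0.4179 -0.1848 size 1 7 ang 1.6
86 mean [ 0.4374 -0.019   0.141 ] rect c 0.4376 -0.0219 size 26 28 ang 4.4
89 mean [0.7008 0.0329 0.1416] rect c 0.702 0.0297 size 28 29 ang 11.9
```

View pics/s1.png

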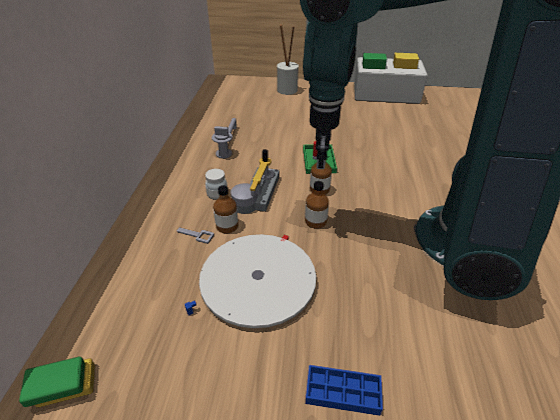

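```bash
python3 -c "
from h import *
s=sense();print(s['joint_positions'].round(2),s['eef_pos'])
for c in ['side','top','wrist']:
    cal=calibration(c);q=np.array(cal['view'])@np.append(s['eef_pos'],1);K=np.array(cal['K']);x=K@[q[0],-q[1],-q[2]];print(c,x[:2]/x[2],-q[2], K[0,0])
    print(np.linalg.inv(cal['view'])[:3,3])
"
```

```text
[-13.15   6.82 -17.03  66.13   0.   -13.67] [ 0.43512445 -0.01827448  0.17887414]
side [320.24258099 174.57649389] 1.1077560035985892 401.20341553534354
[0.44117337 0.89092034 0.82954606]
top [299.67668213 240.24871265] 1.5577644049813573 519.2902573875307
[0.31125424 0.03449155 1.73590975]
wrist [277.06347125 247.83777472] 0.19058739303667993 307.46942615592184
[ 0.35093607 -0.01935401  0.35136845]
```

View pics/w1.png

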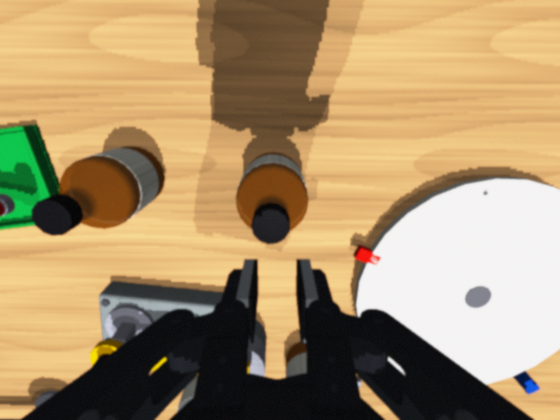

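```bash
python3 -c "
from h import *
im=cv2.imread('pics/s1.png')[90:240,250:400];cv2.imwrite('pics/s1c.png',cv2.resize(im,None,fx=4,fy=4,interpolation=cv2.INTER_CUBIC))
s=sense()
p,d,cal=snap('wrist');V=np.array(cal['view']);K=np.array(cal['K'])
for P in [(.436,-.022,.145),(.436,-.022,.0),(.4315,-.1815,.145),tuple(s['eef_pos'])]:
    q=V@np.append(P,1);x=K@[q[0],-q[1],-q[2]];print(P,x[:2]/x[2],-q[2])
P=cloud(cal,d)
for u,v in [(270,222),(270,235),(247,265),(303,265),(57,215),(478,297)]: print(u,v,d[v,u],P[v,u].round(4))
p,d,cal=snap('side');P=cloud(cal,d)
for v in range(130,190,6): print(v,P[v,318:326:3].round(3).tolist())
"
```

```text
(0.436, -0.022, 0.145) [271.68534026 229.02944132] 0.22252686470987806
(0.436, -0.022, 0.0) [273.49425143 181.53412877] 0.35951491829225035
(0.4315, -0.1815, 0.145) [ 49.26714608 221.43350701] 0.22047292871342514
(np.float64(0.4351244526959996), np.float64(-0.018274478329060047), np.float64(0.1788741370969474)) [276.91299215 248.73539106] 0.19025096634942407
270 222 0.22140552 [ 0.4308 -0.0232  0.1444]
270 235 0.22516946 [ 0.4412 -0.0232  0.144 ]
247 265 0.14949979 [ 0.4247 -0.033   0.2183]
303 265 0.14979449 [ 0.4246 -0.0057  0.2181]
57 215 0.21963143 [ 0.4268 -0.1754  0.1443]
478 297 0.37559023 [0.5708 0.2288 0.0307]
130 [[0.45, -0.024, 0.313], [0.442, 0.021, 0.339], [0.435, 0.018, 0.338]]
136 [[0.449, -0.0, 0.31], [0.441, 0.023, 0.324], [0.441, 0.891, 0.83]]
142 [[0.448, 0.0, 0.293], [0.44, 0.018, 0.304], [0.433, 0.028, 0.311]]
148 [[0.446, 0.048, 0.305], [0.439, 0.046, 0.304], [0.432, 0.043, 0.303]]
154 [[0.445, 0.036, 0.28], [0.438, 0.035, 0.28], [0.43, 0.035, 0.281]]
160 [[0.444, -0.005, 0.235], [0.436, 0.003, 0.241], [0.429, 0.002, 0.241]]
166 [[0.443, -0.005, 0.216], [0.435, 0.002, 0.221], [0.427, -0.002, 0.219]]
172 [[0.442, -0.156, 0.09], [0.432, -0.159, 0.089], [0.423, -0.155, 0.092]]
178 [[0.44, -0.153, 0.068], [0.431, -0.149, 0.073], [0.421, -0.153, 0.07]]
184 [[0.439, -0.019, 0.145], [0.431, -0.021, 0.145], [0.42, -0.153, 0.047]]
```

View pics/s1c.png

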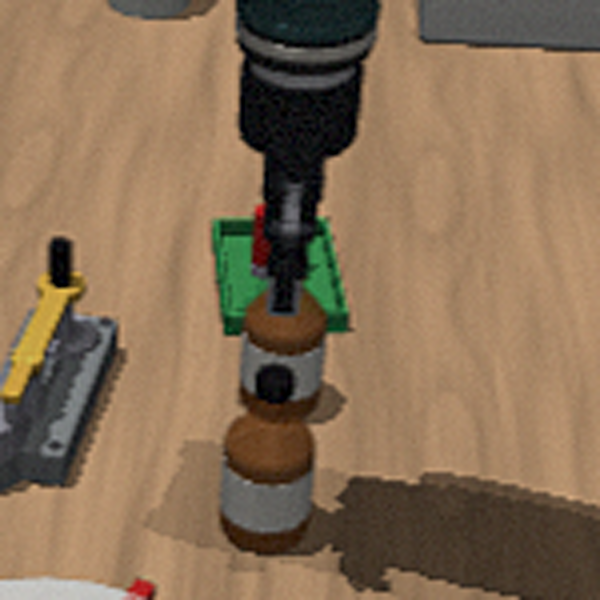

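```bash
python3 -m handwheel '[[0,0,0,0,0,0,0],[0,0,0,0,0,0,0],[0,0,0,0,0,0,0],[0,0,0,0,0,0,0],[0,0,0,0,0,0,0]]' 60; python3 -c "
from h import *
p,d,cal=snap('side');P=cloud(cal,d);print(sense()['eef_pos'])
for v in range(160,186,2): print(v,P[v,317:326:4].round(3).tolist())
p,d,cal=snap('wrist','w2.png')
im=p[200:330,200:360,::-1];cv2.imwrite('pics/w2c.png',cv2.resize(im,None,fx=4,fy=4))
"
```

```text
time_s: 4.98
eef_pos: [0.435, -0.0182, 0.1789]
tcp_rot: [180.0, -0.0, -179.5]
force: [0.8, 0.6, 0.4]
width: 0.0
grasp_force: 0.0
[ 0.4350012  -0.0182016   0.17900464]
160 [[0.449, -0.353, 0.004], [0.436, -0.003, 0.237], [0.426, -0.014, 0.23]]
162 [[0.447, -0.012, 0.224], [0.436, -0.004, 0.23], [0.425, -0.013, 0.225]]
164 [[0.446, -0.012, 0.217], [0.435, -0.008, 0.221], [0.425, -0.015, 0.217]]
166 [[0.447, -0.173, 0.101], [0.435, -0.014, 0.21], [0.421, -0.17, 0.105]]
168 [[0.446, -0.165, 0.098], [0.433, -0.164, 0.1], [0.421, -0.163, 0.102]]
170 [[0.446, -0.164, 0.092], [0.433, -0.157, 0.098], [0.42, -0.162, 0.095]]
172 [[0.445, -0.155, 0.09], [0.433, -0.155, 0.091], [0.42, -0.155, 0.092]]
174 [[0.445, -0.158, 0.081], [0.432, -0.15, 0.087], [0.419, -0.152, 0.086]]
176 [[0.444, -0.151, 0.078], [0.431, -0.154, 0.076], [0.419, -0.152, 0.079]]
178 [[0.444, -0.153, 0.068], [0.431, -0.152, 0.07], [0.418, -0.153, 0.07]]
180 [[0.443, -0.15, 0.062], [0.43, -0.147, 0.066], [0.418, -0.153, 0.063]]
182 [[0.442, -0.03, 0.144], [0.431, -0.029, 0.146], [0.417, -0.156, 0.052]]
184 [[0.442, -0.02, 0.145], [0.431, -0.02, 0.146], [0.416, -0.155, 0.045]]
```

View pics/w2c.png

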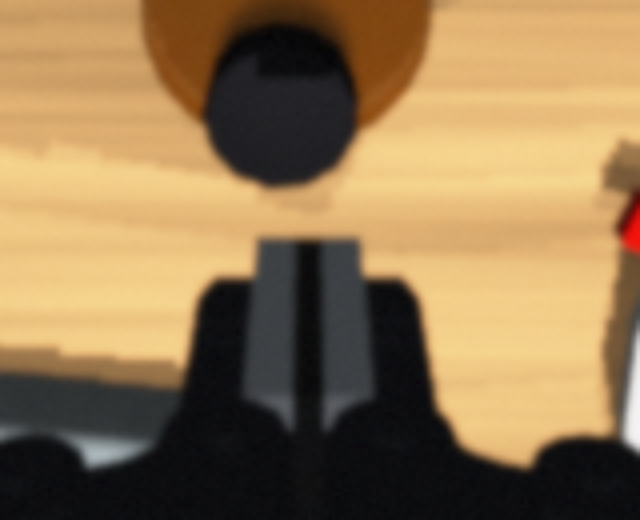

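```bash
python3 -c "
from h import *
p,d,cal=snap('wrist');P=cloud(cal,d)
for v in range(252,300,3): print(v,[P[v,u].round(4).tolist() for u in (270,285)])
"
```

```text
252 [[0.5285, -0.026, -0.0003], [0.528, -0.007, 0.0003]]
255 [[0.5329, -0.026, -0.0007], [0.5322, -0.0069, 0.0002]]
258 [[0.537, -0.026, -0.0004], [0.5369, -0.0068, -0.0005]]
261 [[0.4246, -0.0219, 0.2153], [0.4247, -0.0144, 0.215]]
264 [[0.4245, -0.0218, 0.2187], [0.4252, -0.0145, 0.2173]]
267 [[0.4256, -0.0218, 0.2196], [0.4247, -0.0146, 0.221]]
270 [[0.425, -0.0217, 0.2235], [0.4256, -0.0146, 0.2223]]
273 [[0.4252, -0.0217, 0.2259], [0.4247, -0.0147, 0.2267]]
276 [[0.4248, -0.0216, 0.2291], [0.4251, -0.0148, 0.2286]]
279 [[0.4244, -0.0216, 0.2323], [0.4245, -0.0149, 0.2321]]
282 [[0.4249, -0.0215, 0.234], [0.4249, -0.0149, 0.2338]]
285 [[0.4248, -0.0215, 0.2366], [0.4253, -0.015, 0.2356]]
288 [[0.4248, -0.0214, 0.2388], [0.4243, -0.0151, 0.2395]]
291 [[0.4249, -0.0214, 0.241], [0.4248, -0.0151, 0.241]]
294 [[0.4253, -0.0214, 0.2425], [0.4248, -0.0152, 0.2431]]
297 [[0.4244, -0.0213, 0.2458], [0.4246, -0.0152, 0.2455]]
```

```bash
python3 -m handwheel '[[0,0,0,-0.2,-0.4,0,8.5],[0,0,0,-0.2,-0.4,0,8.5],[0,0,0,-0.2,-0.4,0,8.5],[0,0,0,-0.2,-0.4,0,8.5],[0,0,0,-0.2,-0.4,0,8.5],[0,0,0,-0.2,-0.4,4,8.5],[0,0,0,-0.2,-0.4,8,8.5],[0,0,0,-0.2,-0.4,9.4,8.5]]' 60;python3 -m handwheel '[[0,0,0,0,0,0,2],[0,0,0,0,0,0,2],[0,0,0,0,0,0,2],[0,0,0,0,0,0,2],[0,0,0,0,0,0,2],[0,0,0,0,0,0,2],[0,0,0,0,0,0,2]]' 60
```

```text
time_s: 5.8
eef_pos: [0.435, -0.0217, 0.0814]
tcp_rot: [179.9, -0.2, -179.5]
force: [-0.6, 0.1, 0.0]
width: 0.0851
grasp_force: 0.0
time_s: 6.38
eef_pos: [0.4382, -0.0226, 0.0865]
tcp_rot: [-179.9, 0.2, -179.5]
force: [-0.5, -1.6, 8.7]
width: 0.0273
grasp_force: 58.4
```

```bash
python3 -m handwheel '[[0,0,0,0,0,-2,2],[0,0,0,0,0,-5,2],[0,0,0,0,0,-8,2],[0,0,0,-6.6,25.3,-8,2],[0,0,0,-6.6,25.3,-8,2],[0,0,0,-6.6,25.3,-8,2],[0,0,0,-6.6,25.3,-8,2],[0,0,0,-6.6,25.3,-8,2]]' 60; python3 -c "
from h import *
go(.504,.231,.166)"
```

```text
time_s: 7.05
eef_pos: [0.488, 0.182, 0.1659]
tcp_rot: [180.0, 0.1, -179.5]
force: [1.1, -1.6, -2.8]
width: 0.0275
grasp_force: 59.9
at [0.488  0.182  0.1659] [ 1.800e+02  1.000e-01 -1.795e+02] turn z 0.0 shift [-1.64  4.89 -0.01]
```

```bash
python3 -m handwheel '[[0,0,0,-1.1,3.4,0,2],[0,0,0,-1.6,4.9,0,2],[0,0,0,-1.6,4.9,0,2],[0,0,0,-1.6,4.9,2,2],[0,0,0,-1.6,4.9,3.7,2],[0,0,0,-1.6,4.9,4.4,2],[0,0,0,-1.6,4.9,4.4,2],[0,0,0,-1.6,4.9,4.4,2]]' 60;  python3 -c "
from h import *
go(.504,.231,.1165)"
```

```text
time_s: 7.72
eef_pos: [0.5034, 0.2286, 0.1217]
tcp_rot: [-180.0, 0.0, -179.5]
force: [0.3, 0.0, -1.4]
width: 0.027
grasp_force: 60.1
at [0.5034 0.2286 0.1217] [-180.     0.  -179.5] turn z 0.0 shift [-0.06  0.24  0.52]
```

```bash
python3 -m handwheel '[[0,0,0,0,0.2,0.3,2],[0,0,0,0,0.2,0.5,2],[0,0,0,0,0.2,0.5,2],[0,0,0,0,0.2,0.5,2]]' 60; python3 -m handwheel '[[0,0,0,0,0,0,6.5],[0,0,0,0,0,0,6.5],[0,0,0,0,0,0,6.5],[0,0,0,0,0,0,6.5],[0,0,0,0,0,-3,8.5],[0,0,0,0,0,-7,8.5],[0,0,0,0,0,-8,8.5],[0,0,0,0,0,-8,8.5]]' 60;  python3 -c "
from h import *
p,d,cal=snap('top');P=cloud(cal,d);blobs(P,0.13,0.19,(.3,.85,-.3,.4))
p,d,cal=snap('side');P=cloud(cal,d);blobs(P,0.13,0.18,(.3,.85,-.3,.4))
go(.431,-.1815,.197)"
```

```text
time_s: 8.05
eef_pos: [0.5036, 0.2311, 0.1165]
tcp_rot: [180.0, 0.0, -179.5]
force: [-0.4, 0.1, -0.1]
width: 0.0269
grasp_force: 60.4
time_s: 8.72
eef_pos: [0.5048, 0.2314, 0.1992]
tcp_rot: [179.9, 0.3, -179.5]
force: [-0.9, -0.1, -0.4]
width: 0.0852
grasp_force: 0.0
71 mean [0.7003 0.0309 0.1449] rect c 0.7017 0.0316 size 29 25 ang 0.2
13 mean [ 0.6146 -0.1995  0.1328] rect c 0.6141 -0.1994 size 16 10 ang 87.4
74 mean [ 0.4312 -0.1812  0.1457] rect c 0.431 -0.1814 size 26 26 ang 42.8
72 mean [ 0.4317 -0.1784  0.1403] rect c 0.4328 -0.1817 size 28 29 ang 75.2
92 mean [0.7003 0.0337 0.1416] rect c 0.7015 0.0317 size 29 26 ang 64.0
315 mean [0.5023 0.2373 0.1527] rect c 0.5028 0.2352 size 43 36 ang 7.0
at [0.5034 0.231  0.196 ] [ 180.     0.  -179.5] turn z 0.0 shift [  7.62 -41.18  -0.11]
```

Placed fine. Next bottle B at (0.431,-0.1815).

```bash
python3 -m handwheel '[[0,0,0,7.6,-41.2,0,8.5],[0,0,0,7.6,-41.2,0,8.5],[0,0,0,7.6,-41.2,0,8.5],[0,0,0,7.6,-41.2,0,8.5],[0,0,0,7.6,-41.2,0,8.5],[0,0,0,7.6,-41.2,0,8.5],[0,0,0,7.6,-41.2,0,8.5],[0,0,0,7.6,-41.2,0,8.5]]'; python3 -m handwheel '[[0,0,0,1.4,-7.8,0,8.5],[0,0,0,1.4,-7.8,0,8.5],[0,0,0,1.4,-7.8,0,8.5],[0,0,0,1.4,-7.8,0,8.5],[0,0,0,1.4,-7.8,0,8.5]]';python3 -c "
from h import *
go(.431,-.1815,.084)
p,d,cal=snap('wrist');P=cloud(cal,d);blobs(P,0.135,0.16,(.3,.6,-.3,.1))"
```

```text
time_s: 9.48
eef_pos: [0.4444, -0.0989, 0.195]
tcp_rot: [180.0, -0.1, -179.5]
force: [1.0, 0.9, -0.4]
width: 0.0849
grasp_force: 0.0
time_s: 9.9
eef_pos: [0.4321, -0.1751, 0.1952]
tcp_rot: [179.9, -0.1, -179.5]
force: [-0.7, -0.2, 0.4]
width: 0.0851
grasp_force: 0.0
at [ 0.4321 -0.1751  0.1952] [ 1.799e+02 -1.000e-01 -1.795e+02] turn z 0.0 shift [ 0.1  -0.66 11.12]
1088 mean [ 0.4308 -0.1827  0.1444] rect c 0.432 -0.183 size 28 28 ang 1.1
```

```bash
python3 -m handwheel '[[0,0,0,0.1,-0.7,0,8.5],[0,0,0,0.1,-0.7,4,8.5],[0,0,0,0.1,-0.7,8,8.5],[0,0,0,0.1,-0.7,10.5,8.5],[0,0,0,0.1,-0.7,11,8.5],[0,0,0,0.1,-0.7,11,8.5]]' 60;python3 -m handwheel '[[0,0,0,0,0,0,2],[0,0,0,0,0,0,2],[0,0,0,0,0,0,2],[0,0,0,0,0,0,2],[0,0,0,0,0,0,2],[0,0,0,0,0,0,2],[0,0,0,0,0,0,2]]' 60; python3 -m handwheel '[[0,0,0,0,0,-2,2],[0,0,0,0,0,-5,2],[0,0,0,0,0,-8,2],[0,0,0,0,0,-11,2],[0,0,0,0,0,-14,2],[0,0,0,0,0,-15,2],[0,0,0,0,0,-15,2]]'; python3 -c "
from h import *
go(.609,.17,.234)"
```

```text
time_s: 10.45
eef_pos: [0.431, -0.1815, 0.0853]
tcp_rot: [179.9, -0.1, -179.4]
force: [0.4, -0.4, 1.0]
width: 0.0848
grasp_force: 0.0
time_s: 11.03
eef_pos: [0.4322, -0.183, 0.0871]
tcp_rot: [-179.9, 0.1, -179.5]
force: [-2.3, -1.3, 8.3]
width: 0.0269
grasp_force: 58.3
time_s: 11.62
eef_pos: [0.4326, -0.1831, 0.2386]
tcp_rot: [-179.9, 0.2, -179.5]
force: [-0.1, 0.3, -3.0]
width: 0.0266
grasp_force: 60.1
at [ 0.4326 -0.1831  0.2386] [-179.9    0.2 -179.5] turn z 0.0 shift [-17.96  35.15   0.44]
```

```bash
python3 -m handwheel '[[0,0,0,-18,35.2,0,2],[0,0,0,-18,35.2,0,2],[0,0,0,-18,35.2,0,2],[0,0,0,-18,35.2,0,2],[0,0,0,-18,35.2,0,2],[0,0,0,-18,35.2,0,2],[0,0,0,-18,35.2,0,2],[0,0,0,-18,35.2,0,2]]'; python3 -c "
from h import *
go(.609,.17,.117)"
```

```text
time_s: 12.28
eef_pos: [0.5807, 0.1179, 0.2348]
tcp_rot: [-180.0, -0.1, -179.5]
force: [0.8, -0.6, -2.6]
width: 0.0269
grasp_force: 60.3
at [0.5807 0.1179 0.2348] [-1.800e+02 -1.000e-01 -1.795e+02] turn z 0.0 shift [-2.9   5.19 11.77]
```

```bash
python3 -m handwheel '[[0,0,0,-2.9,5.2,0,2],[0,0,0,-2.9,5.2,0,2],[0,0,0,-2.9,5.2,1,2],[0,0,0,-2.9,5.2,4,2],[0,0,0,-2.9,5.2,8,2],[0,0,0,-2.9,5.2,10.5,2],[0,0,0,-2.9,5.2,11,2],[0,0,0,-2.9,5.2,11.2,2]]'; python3 -c "
from h import *
go(.609,.17,.1165)"
```

```text
time_s: 12.95
eef_pos: [0.6079, 0.1677, 0.1223]
tcp_rot: [-180.0, -0.2, -179.5]
force: [-0.5, 0.1, -2.7]
width: 0.027
grasp_force: 60.4
at [0.6079 0.1677 0.1223] [-180.    -0.2 -179.5] turn z 0.0 shift [-0.11  0.23  0.58]
```

```bash
python3 -m handwheel '[[0,0,0,0,0,0.3,2],[0,0,0,0,0,0.6,2],[0,0,0,0,0,0.6,2],[0,0,0,0,0,0.6,2]]' 60; python3 -m handwheel '[[0,0,0,0,0,0,6.5],[0,0,0,0,0,0,6.5],[0,0,0,0,0,0,6.5],[0,0,0,0,0,0,6.5],[0,0,0,0,0,-3,8.5],[0,0,0,0,0,-7,8.5],[0,0,0,0,0,-8,8.5],[0,0,0,0,0,-8,8.5]]' 60;  python3 -c "
from h import *
p,d,cal=snap('top');P=cloud(cal,d);blobs(P,0.13,0.19,(.3,.85,-.3,.4))
p,d,cal=snap('side');P=cloud(cal,d);blobs(P,0.13,0.18,(.3,.85,-.3,.4))
go(.701,.031,.197)"
```

```text
time_s: 13.28
eef_pos: [0.6097, 0.168, 0.119]
tcp_rot: [180.0, 0.1, -179.5]
force: [-0.8, 0.7, -3.1]
width: 0.0271
grasp_force: 60.4
time_s: 13.95
eef_pos: [0.6107, 0.1682, 0.2016]
tcp_rot: [180.0, 0.3, -179.5]
force: [-0.0, 0.2, 0.7]
width: 0.085
grasp_force: 0.0
71 mean [0.7006 0.0309 0.1437] rect c 0.7022 0.0316 size 25 28 ang 89.9
13 mean [ 0.617  -0.1993  0.1329] rect c 0.6178 -0.2001 size 13 16 ang 45.4
5 mean [ 0.6148 -0.1994  0.1305] rect c 0.6144 -0.2003 size 12 8 ang 57.8
92 mean [0.7005 0.0332 0.1411] rect c 0.7011 0.0305 size 30 28 ang 62.3
275 mean [0.6078 0.1745 0.1527] rect c 0.6088 0.1713 size 45 37 ang 5.8
306 mean [0.502  0.2371 0.1532] rect c 0.5017 0.2345 size 41 37 ang 6.9
at [0.6094 0.168  0.1981] [ 180.     0.  -179.5] turn z 0.0 shift [ -9.04 -13.78   0.11]
```

```bash
python3 -m handwheel '[[0,0,0,-9.1,-13.8,0,8.5],[0,0,0,-9.1,-13.8,0,8.5],[0,0,0,-9.1,-13.8,0,8.5],[0,0,0,-9.1,-13.8,0,8.5],[0,0,0,-9.1,-13.8,0,8.5],[0,0,0,-9.1,-13.8,0,8.5],[0,0,0,-9.1,-13.8,0,8.5]]';python3 -c "
from h import *
go(.7008,.0308,.084)
p,d,cal=snap('wrist');P=cloud(cal,d);blobs(P,0.135,0.16,(.65,.8,-.1,.09))"
```

```text
time_s: 14.63
eef_pos: [0.7009, 0.031, 0.1968]
tcp_rot: [180.0, -0.1, -179.5]
force: [0.3, 0.9, 0.4]
width: 0.0849
grasp_force: 0.0
at [0.7009 0.031  0.1968] [ 1.800e+02 -1.000e-01 -1.795e+02] turn z 0.0 shift [-1.000e-02 -2.000e-02  1.128e+01]
1073 mean [0.7006 0.03   0.1447] rect c 0.702 0.0298 size 28 28 ang 39.4
```

```bash
python3 -m handwheel '[[0,0,0,0,0,4,8.5],[0,0,0,0,0,8,8.5],[0,0,0,0,0,10.5,8.5],[0,0,0,0,0,11.2,8.5],[0,0,0,0,0,11.2,8.5]]' 60;python3 -m handwheel '[[0,0,0,0,0,0,2],[0,0,0,0,0,0,2],[0,0,0,0,0,0,2],[0,0,0,0,0,0,2],[0,0,0,0,0,0,2],[0,0,0,0,0,0,2],[0,0,0,0,0,0,2]]' 60; python3 -m handwheel '[[0,0,0,0,0,-2,2],[0,0,0,0,0,-5,2],[0,0,0,0,0,-8,2],[0,0,0,0,0,-11,2],[0,0,0,0,0,-14,2],[0,0,0,0,0,-18,2],[0,0,0,0,0,-20,2],[0,0,0,0,0,-20,2]]'; python3 -c "
from h import *
go(.609,.292,.283)"
```

```text
time_s: 15.1
eef_pos: [0.6999, 0.032, 0.0849]
tcp_rot: [180.0, -0.2, -179.4]
force: [0.8, -0.1, 1.0]
width: 0.0853
grasp_force: 0.0
time_s: 15.68
eef_pos: [0.7021, 0.0305, 0.0873]
tcp_rot: [-180.0, 0.1, -179.5]
force: [-1.0, -1.1, 6.1]
width: 0.0271
grasp_force: 58.7
time_s: 16.35
eef_pos: [0.7024, 0.0307, 0.2906]
tcp_rot: [-180.0, 0.4, -179.5]
force: [0.5, 0.0, -2.8]
width: 0.0268
grasp_force: 59.9
at [0.7024 0.0307 0.2906] [-180.     0.4 -179.5] turn z 0.0 shift [ 9.11 26.22  0.69]
```

```bash
python3 -m handwheel '[[0,0,0,9.2,26.2,0,2],[0,0,0,9.2,26.2,0,2],[0,0,0,9.2,26.2,0,2],[0,0,0,9.2,26.2,0,2],[0,0,0,9.2,26.2,0,2],[0,0,0,9.2,26.2,0,2],[0,0,0,9.2,26.2,0,2],[0,0,0,9.2,26.2,0,2]]'; python3 -c "
from h import *
go(.609,.292,.119)
p,d,cal=snap('side');P=cloud(cal,d);blobs(P,0.13,0.18,(.3,.85,-.3,.4))"
```

```text
time_s: 17.02
eef_pos: [0.6044, 0.2969, 0.2848]
tcp_rot: [179.9, -0.1, -179.2]
force: [0.5, -0.5, -3.5]
width: 0.0276
grasp_force: 60.5
at [0.6044 0.2969 0.2848] [ 1.799e+02 -1.000e-01 -1.792e+02] turn z 0.0 shift [-0.49 -0.51 16.58]
7 mean [0.5969 0.1648 0.1708] rect c 0.5977 0.163 size 3 11 ang 22.8
21 mean [0.5924 0.1666 0.1348] rect c 0.5929 0.1639 size 7 28 ang 11.3
307 mean [0.5022 0.2371 0.1532] rect c 0.502 0.2342 size 43 34 ang 12.8
```

```bash
python3 -m handwheel '[[0,0,0,0,0,1,2],[0,0,0,0,0,5,2],[0,0,0,0,0,9,2],[0,0,0,0,0,13,2],[0,0,0,0,0,15.5,2],[0,0,0,0,0,16.2,2],[0,0,0,0,0,16.2,2]]'; python3 -c "
from h import *
go(.609,.292,.1175)"
```

```text
time_s: 17.65
eef_pos: [0.606, 0.2908, 0.122]
tcp_rot: [-179.9, -0.2, -179.5]
force: [-0.3, -0.1, -3.2]
width: 0.0271
grasp_force: 60.4
at [0.606  0.2908 0.122 ] [-179.9   -0.2 -179.5] turn z 0.0 shift [-0.31  0.12  0.44]
```

```bash
python3 -m handwheel '[[0,0,0,0,0,0.3,2],[0,0,0,0,0,0.5,2],[0,0,0,0,0,0.5,2],[0,0,0,0,0,0.5,2]]' 60; python3 -m handwheel '[[0,0,0,0,0,0,6.5],[0,0,0,0,0,0,6.5],[0,0,0,0,0,0,6.5],[0,0,0,0,0,0,6.5],[0,0,0,0,0,-3,8.5],[0,0,0,0,0,-7,8.5],[0,0,0,0,0,-10,8.5],[0,0,0,0,0,-12,8.5]]' 60;python3 -m handwheel '[[0,0,0,0,-40,0,4],[0,0,0,0,-40,0,4],[0,0,0,0,-40,0,4],[0,0,0,0,-40,0,4],[0,0,0,0,-40,0,4],[0,0,0,0,-40,0,4],[0,0,0,0,-40,0,4],[0,0,0,0,-40,0,4]]';  python3 -c "
from h import *
for c in ['side','top']:
    p,d,cal=snap(c);P=cloud(cal,d);blobs(P,0.155,0.19,(.3,.85,.1,.4))
    blobs(P,0.105,0.14,(.5,.7,-.26,-.15))
    print([np.round(r['point'],4).tolist() for r in place_of(c,'guard_knob')[:1]+place_of(c,'guard_pivot')[:1]])
go(.618,-.2,.2)"
```

```text
time_s: 17.98
eef_pos: [0.6077, 0.2921, 0.1202]
tcp_rot: [180.0, 0.1, -179.5]
force: [0.3, -1.2, -3.4]
width: 0.0271
grasp_force: 60.4
time_s: 18.65
eef_pos: [0.6074, 0.2921, 0.2427]
tcp_rot: [179.9, 0.2, -179.5]
force: [0.3, 0.8, -0.7]
width: 0.0851
grasp_force: 0.0
time_s: 19.32
eef_pos: [0.6098, -0.0433, 0.2395]
tcp_rot: [-180.0, 0.0, -179.5]
force: [0.9, 0.5, 0.6]
width: 0.0397
grasp_force: 0.0
123 mean [0.6084 0.1716 0.1704] rect c 0.6083 0.1685 size 27 28 ang 6.5
138 mean [0.5025 0.234  0.1707] rect c 0.5024 0.2304 size 28 28 ang 71.9
155 mean [0.6066 0.2947 0.171 ] rect c 0.6077 0.2915 size 27 29 ang 39.1
49 mean [ 0.6176 -0.1977  0.1202] rect c 0.6176 -0.2 size 20 17 ang 34.0
[[0.6144, -0.1999, 0.1101], [0.6283, -0.0951, 0.0896]]
76 mean [0.6082 0.1678 0.1747] rect c 0.6084 0.1681 size 27 28 ang 20.2
78 mean [0.6065 0.2906 0.1738] rect c 0.6068 0.2906 size 27 26 ang 2.8
76 mean [0.5017 0.23   0.175 ] rect c 0.5024 0.2307 size 28 26 ang 44.4
40 mean [ 0.616  -0.1996  0.1248] rect c 0.6167 -0.1997 size 20 17 ang 1.1
[[0.6252, -0.2028, 0.11]]
at [ 0.6101 -0.0406  0.2392] [ 180.     0.  -179.4] turn z 0.0 shift [ -0.63 -15.95   3.92]
```

```bash
python3 -m handwheel '[[0,0,0,-0.6,-15.9,2,5],[0,0,0,-0.6,-15.9,4,5],[0,0,0,-0.6,-15.9,6.4,5],[0,0,0,-0.6,-15.9,6.4,5],[0,0,0,-0.6,-15.9,6.4,5],[0,0,0,-0.6,-15.9,6.4,5],[0,0,0,-0.6,-15.9,6.4,5]]'; python3 -c "
from h import *
p,d,cal=snap('wrist','w3.png');P=cloud(cal,d);blobs(P,0.122,0.14,(.55,.68,-.26,-.15));blobs(P,0.06,0.14,(.55,.7,-.26,-.05))
go(.6172,-.2,.071)"
```

```text
time_s: 20.2
eef_pos: [0.6179, -0.199, 0.1753]
tcp_rot: [180.0, -0.0, -179.4]
force: [0.7, 1.3, 0.3]
width: 0.0501
grasp_force: 0.0
523 mean [ 0.617  -0.2017  0.1286] rect c 0.6182 -0.2017 size 20 19 ang 0.9
7796 mean [ 0.6375 -0.125   0.0858] rect c 0.6513 -0.1348 size 183 82 ang 80.0
at [ 0.6181 -0.1986  0.176 ] [-180.     0.  -179.4] turn z 0.0 shift [ 0.1  -0.14 10.5 ]
```

View pics/w3.png

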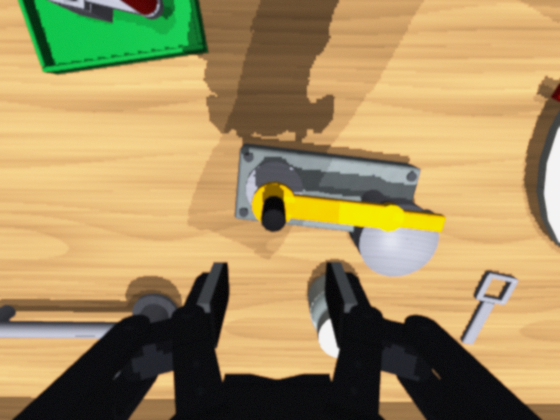

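```bash
python3 -m handwheel '[[0,0,0,0.1,-0.2,4,5],[0,0,0,0.1,-0.2,8,5],[0,0,0,0.1,-0.2,10,5],[0,0,0,0.1,-0.2,10.4,5],[0,0,0,0.1,-0.2,10.4,1.5],[0,0,0,0.1,-0.2,10.4,1.5],[0,0,0,0.1,-0.2,10.4,1.5],[0,0,0,0.1,-0.2,10.4,1.5]]' 35; python3 -m handwheel '[[0,0,0,0,0,0,1.5],[0,0,0,0,0,0,1.5]]'
```

```text
time_s: 20.92
eef_pos: [0.6179, -0.2023, 0.0731]
tcp_rot: [-179.9, 0.2, -179.4]
force: [1.6, 2.2, 3.0]
width: 0.0189
grasp_force: 34.9
time_s: 21.08
eef_pos: [0.6175, -0.2025, 0.0723]
tcp_rot: [-180.0, 0.1, -179.5]
force: [3.3, 0.0, 5.0]
width: 0.0185
grasp_force: 35.6
```

```bash
python3 -m handwheel '[[0,0,0,1,0.2,0,1.5],[0,0,0,2.1,0.45,-0.1,1.5],[0,0,0,3.2,0.85,-0.3,1.5],[0,0,0,4.15,1.35,-0.4,1.5],[0,0,0,5.1,1.95,-0.6,1.5],[0,0,0,5.93,2.64,-0.7,1.5],[0,0,0,6.7,3.4,-0.8,1.5],[0,0,0,7.4,4.27,-0.9,1.5]]'
```

```text
time_s: 21.75
eef_pos: [0.5399, -0.1641, 0.081]
tcp_rot: [-179.5, -0.2, -179.7]
force: [-20.0, -26.3, 9.2]
width: 0.0183
grasp_force: 36.4
```

```bash
python3 -m handwheel '[[0,0,0,0.3,-0.4,0,1.5],[0,0,0,0.3,-0.4,0,1.5],[0,0,0,0.3,-0.4,0,1.5]]'; python3 -c "
from h import *
for c in ['top','side']:
  p,d,cal=snap(c,'g_%s.png'%c);P=cloud(cal,d);hsv=cv2.cvtColor(p,cv2.COLOR_RGB2HSV)
  blobs(P,0.07,0.15,(0.45,0.75,-0.3,0.0),cv2.inRange(hsv,(20,120,60),(38,255,255))>0)
  for n in ['guard_knob','guard_pivot']: print(n,[(np.round(r['point'],4).tolist(),r['confidence']) for r in place_of(c,n)[:2]])
"
```

```text
time_s: 22.0
eef_pos: [0.5391, -0.1646, 0.0803]
tcp_rot: [-180.0, -0.0, -179.5]
force: [-2.0, -1.3, 3.4]
width: 0.0188
grasp_force: 35.7
209 mean [ 0.6204 -0.1021  0.0988] rect c 0.6222 -0.1017 size 109 24 ang 40.5
guard_knob [([0.5546, -0.1628, 0.1187], 0.77)]
guard_pivot [([0.6314, -0.0956, 0.0969], 0.69)]
275 mean [ 0.6019 -0.1154  0.0973] rect c 0.6051 -0.1207 size 165 37 ang 35.2
guard_knob [([0.5435, -0.163, 0.1207], 0.88)]
guard_pivot [([0.6296, -0.0955, 0.0991], 0.73)]
```

View pics/g_side.png

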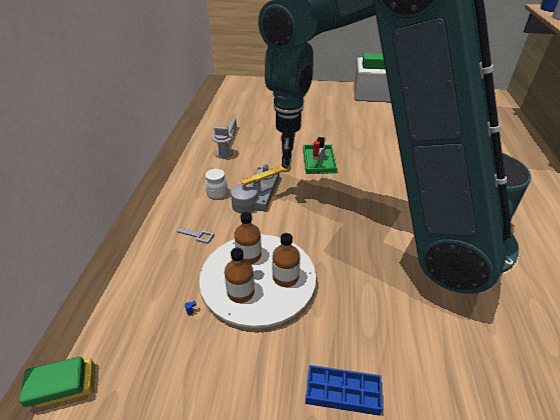

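```bash
python3 -m handwheel '[[0,0,0,-1,0,0,2.5],[0,0,0,-0.4,1,0,2.6],[0,0,0,0.2,1.9,0,2.6],[0,0,0,1,3.5,0,2.6],[0,0,0,1.45,5.3,0,2.6],[0,0,0,1.6,7.1,0,2.6],[0,0,0,1.45,8.9,0,2.6],[0,0,0,1.2,10,0,2.6]]'; python3 -c "
from h import *
s=sense();print(s['eef_pos'],s['force'])
for c in ['top','side']:
  p,d,cal=snap(c,'h_%s.png'%c);P=cloud(cal,d);hsv=cv2.cvtColor(p,cv2.COLOR_RGB2HSV)
  blobs(P,0.07,0.15,(0.45,0.75,-0.3,0.0),cv2.inRange(hsv,(20,120,60),(38,255,255))>0)
  for n in ['guard_knob','guard_pivot']: print(n,[(np.round(r['point'],4).tolist(),r['confidence']) for r in place_of(c,n)[:2]])
"
```

```text
time_s: 22.97
eef_pos: [0.5255, -0.0625, 0.0801]
tcp_rot: [180.0, -0.0, -179.4]
force: [-2.4, -4.7, -0.1]
width: 0.0261
grasp_force: 2.1
[ 0.52550456 -0.06253165  0.08008004] [-2.37942903 -4.66641323 -0.09969485]
guard_knob [([0.6069, 0.1658, 0.0318], 0.75), ([0.7729, 0.0809, 0.0015], 0.53)]
guard_pivot []
306 mean [ 0.5927 -0.0819  0.0885] rect c 0.5953 -0.0818 size 37 173 ang 75.5
guard_knob [([0.5241, -0.0675, 0.1077], 0.79)]
guard_pivot [([0.7743, 0.0832, 0.0011], 0.71), ([0.6278, -0.0971, 0.0894], 0.7)]
```

```bash
python3 -m handwheel '[[0,0,0,0,-0.3,0,2.6],[0,0,0,0,-0.3,-4,3],[0,0,0,0,-0.3,-8,5],[0,0,0,0,-0.3,-10,5],[0,0,0,-7.5,-13.4,-10,5],[0,0,0,-7.5,-13.4,-10,5],[0,0,0,-7.5,-13.4,-10,5],[0,0,0,-7.5,-13.4,-10,5]]'; python3 -m handwheel '[[0,0,0,0,0,0,5],[0,0,0,0,0,0,5]]'; python3 -c "
from h import *
p,d,cal=snap('wrist','w4.png');P=cloud(cal,d)
blobs(P,0.06,0.085,(.58,.66,-.24,-.16));blobs(P,0.03,0.05,(.5,.7,-.28,-.03),minn=50)
im=p[120:270,180:400,::-1];cv2.imwrite('pics/w4c.png',cv2.resize(im,None,fx=3.6,fy=3.6,interpolation=cv2.INTER_CUBIC))
print([(np.round(r['point'],4).tolist(),r['confidence']) for r in place_of('wrist','shaft_top')[:2]],sense()['eef_pos'])
"
```

```text
time_s: 23.93
eef_pos: [0.6038, -0.2018, 0.1797]
tcp_rot: [-180.0, 0.0, -179.6]
force: [1.6, 0.4, 0.1]
width: 0.0503
grasp_force: 0.0
time_s: 24.1
eef_pos: [0.6026, -0.1996, 0.1792]
tcp_rot: [180.0, -0.0, -179.6]
force: [0.3, 0.8, 0.6]
width: 0.0501
grasp_force: 0.0
295 mean [ 0.6155 -0.2008  0.0706] rect c 0.6176 -0.2009 size 16 17 ang 83.5
9217 mean [ 0.6172 -0.1644  0.0358] rect c 0.6295 -0.1599 size 164 95 ang 83.7
[([0.6172, -0.1974, 0.074], 0.56)] [ 0.60211662 -0.19768652  0.1799867 ]
```

View pics/w4c.png

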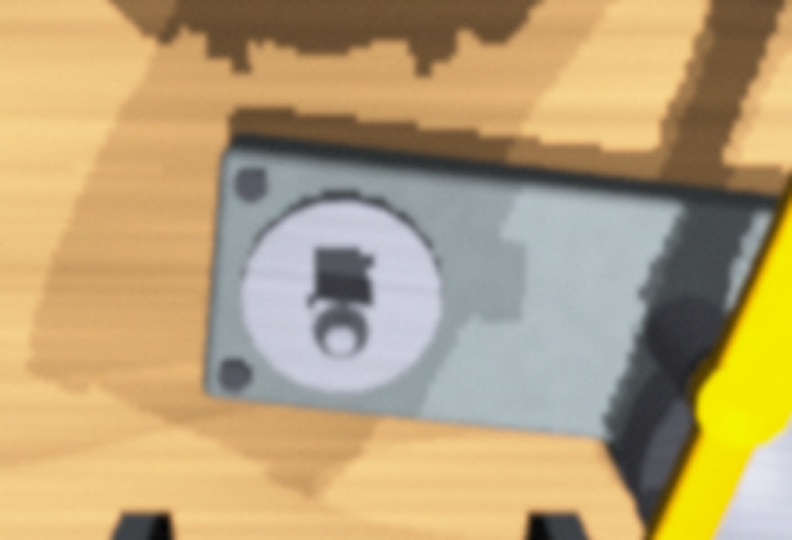

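```bash
python3 -c "
from h import *
p,d,cal=snap('wrist');P=cloud(cal,d)
m=(P[...,2]>.046)&(P[...,2]<.066)&(abs(P[...,0]-.6176)<.02)&(abs(P[...,1]+.2009)<.02)
q=P[m];print(len(q))
f=q[q[:,0]<np.percentile(q[:,0],100)];
from collections import Counter
for lo,hi in [(.046,.052),(.052,.058),(.058,.066),(.046,.066)]:
    g=q[(q[:,2]>lo)&(q[:,2]<hi)]; 
    for _ in range(4):
        a,b=np.polyfit(g[:,1],g[:,0],1);r=g[:,0]-a*g[:,1]-b;g=g[abs(r)<2*r.std()+1e-4]
    print(lo,hi,len(g),'slope deg',np.degrees(np.arctan(a)),'x at -.2009',a*-.2009+b,g[:,1].min(),g[:,1].max(),r.std())
t=P[(P[...,2]>.073)&(P[...,2]<.082)&(abs(P[...,0]-.6176)<.02)&(abs(P[...,1]+.2009)<.02)];print('top',t.mean(0),len(t),t.min(0),t.max(0))
go(.4412,-.371,.18,78)"
python3 -m handwheel '[[0,0,1.79,16.1,-17.1,0,6],[0,0,1.79,16.1,-17.1,0,6],[0,0,1.79,16.1,-17.1,0,6],[0,0,1.79,16.1,-17.1,0,6],[0,0,1.79,16.1,-17.1,0,6],[0,0,1.79,16.1,-17.1,0,6],[0,0,1.79,16.1,-17.1,0,6],[0,0,1.79,16.1,-17.1,0,6]]'; python3 -c "
from h import *
go(.4412,-.371,.18,78)"
```

```text
92
0.046 0.052 26 slope deg 5.981886479026615 x at -.2009 0.6102393227571705 -0.20831020532617686 -0.19384174475340882 0.00020583688857618283
0.052 0.058 30 slope deg 6.038923309808973 x at -.2009 0.6102214109108639 -0.2081507807216335 -0.1928786798672026 0.00022119696567323398
0.058 0.066 35 slope deg 5.890015077519324 x at -.2009 0.6101809628368138 -0.20876585282178087 -0.19296077841168893 0.0001920751319894606
0.046 0.066 91 slope deg 5.961088608869116 x at -.2009 0.6102112181283519 -0.20876585282178087 -0.1928786798672026 0.00020753467365924018
top [ 0.61722847 -0.20164402  0.07535392] 91 [ 0.61278067 -0.20658208  0.07302436] [ 0.62345619 -0.19692859  0.07721638]
at [ 0.6021 -0.1972  0.1803] [ 180.    -0.  -179.5] turn z 1.79 shift [ 16.26 -17.22   0.02]
time_s: 24.92
eef_pos: [0.4419, -0.3705, 0.1807]
tcp_rot: [180.0, 0.0, 122.8]
force: [-0.4, 1.2, -0.8]
width: 0.06
grasp_force: 0.0
at [ 0.4419 -0.3705  0.1807] [180.    0.  122.8] turn z 0.782 shift [-0.01 -0.09  0.07]
```

```bash
python3 -m handwheel '[[0,0,0.78,0,0,0,6],[0,0,0.78,0,0,0,6],[0,0,0.78,0,0,0,6],[0,0,0.78,0,0,0,6],[0,0,0.78,0,0,0,6],[0,0,0.78,0,0,0,6],[0,0,0.78,0,0,0,6],[0,0,0.78,0,0,0,6]]'; python3 -c "
from h import *
p,d,cal=snap('wrist','w5.png');P=cloud(cal,d)
box=(.38,.5,-.43,-.28)
print('boss top');blobs(P,0.078,0.09,(.41,.48,-.41,-.34));print('handle');blobs(P,0.098,0.115,box)
go(.4412,-.371,.05,78)
m=(P[...,2]>.058)&(P[...,2]<.08)&(abs(P[...,0]-.4412)<.022)&(abs(P[...,1]+.371)<.022);g=P[m];print(len(g))
for _ in range(6):
    a,b=np.polyfit(g[:,0],g[:,1],1);r=g[:,1]-a*g[:,0]-b;g=g[abs(r)<2*r.std()+1e-4]
print('face deg',np.degrees(np.arctan(a)),len(g),r.std(),g.mean(0),g.min(0),g.max(0))
"
```

```text
time_s: 25.58
eef_pos: [0.4432, -0.3692, 0.1806]
tcp_rot: [180.0, 0.0, 78.5]
force: [-0.1, 0.5, 0.4]
width: 0.0602
grasp_force: 0.0
boss top
767 mean [ 0.4413 -0.3724  0.0842] rect c 0.4411 -0.3733 size 26 25 ang 78.9
handle
609 mean [ 0.4544 -0.3086  0.1066] rect c 0.4543 -0.3091 size 21 21 ang 33.9
at [ 0.4432 -0.3693  0.1805] [180.    0.   78.7] turn z 0.012 shift [-0.2  -0.17 13.05]
158
face deg -11.49314237387853 140 0.00019014496857664063 [ 0.44385234 -0.36092911  0.069189  ] [ 0.43255217 -0.36350124  0.05804203] [ 0.45436701 -0.35886666  0.07994203]
```

View pics/w5.png

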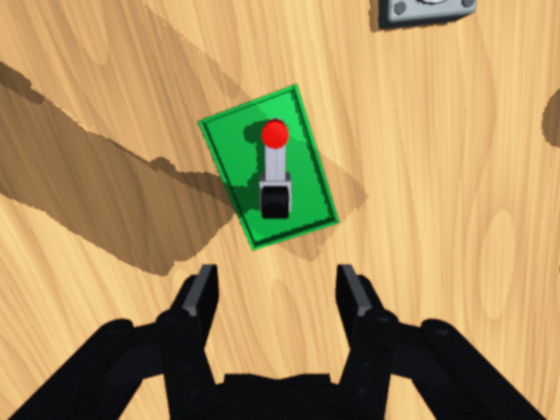

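```bash
python3 -m handwheel '[[0,0,0,-0.43,-0.1,4,6],[0,0,0,-0.43,-0.1,8,6],[0,0,0,-0.43,-0.1,12,6],[0,0,0,-0.43,-0.1,14.5,6],[0,0,0,-0.43,-0.1,15.4,6],[0,0,0,-0.43,-0.1,15.4,6]]' 100; python3 -m handwheel '[[0,0,0,0,0,0,2],[0,0,0,0,0,0,2],[0,0,0,0,0,0,2],[0,0,0,0,0,0,2],[0,0,0,0,0,0,2],[0,0,0,0,0,0,2]]' 100; python3 -m handwheel '[[0,0,0,0,0,-2,2],[0,0,0,0,0,-5,2],[0,0,0,0,0,-8,2],[0,0,0,0,0,-10,2],[0,0,0,0,0,-10,2],[0,0,0,0,0,-10,2]]' 100; python3 -c "
from h import *
p,d,cal=snap('wrist','w6.png');P=cloud(cal,d);go(.6178,-.2012,.13,84)
print('handle');blobs(P,0.19,0.215,(.38,.5,-.43,-.28));
for c in ['side','top']:
    p,d,cal=snap(c);P=cloud(cal,d);blobs(P,0.155,0.19,(.3,.85,.1,.4))
"
```

```text
time_s: 26.13
eef_pos: [0.4405, -0.373, 0.0248]
tcp_rot: [-179.9, -0.1, 78.6]
force: [0.2, 1.0, 1.2]
width: 0.0598
grasp_force: 0.0
time_s: 26.63
eef_pos: [0.4423, -0.3752, 0.0281]
tcp_rot: [179.8, 0.1, 78.6]
force: [-1.3, 0.8, 9.0]
width: 0.0246
grasp_force: 98.0
time_s: 27.13
eef_pos: [0.4418, -0.3748, 0.1273]
tcp_rot: [179.9, 0.1, 78.6]
force: [0.3, 0.9, -3.4]
width: 0.0242
grasp_force: 99.5
at [ 0.4413 -0.3742  0.126 ] [180.    0.   78.5] turn z -0.095 shift [20.46 13.86 -0.4 ]
handle
3769 mean [ 0.4555 -0.3072  0.2042] rect c 0.4552 -0.308 size 21 21 ang 33.5
4639 mean [ 0.414  -0.3631  0.2077] rect c 0.4123 -0.3677 size 27 37 ang 78.4
4630 mean [ 0.4719 -0.3749  0.2076] rect c 0.4718 -0.3794 size 27 37 ang 77.7
123 mean [0.6082 0.1716 0.1704] rect c 0.6085 0.1681 size 26 29 ang 0.3
137 mean [0.5022 0.2343 0.1709] rect c 0.5035 0.2309 size 27 28 ang 66.9
150 mean [0.6067 0.2945 0.1713] rect c 0.6072 0.2911 size 28 27 ang 87.9
76 mean [0.6082 0.1678 0.1745] rect c 0.6077 0.1677 size 27 28 ang 30.4
78 mean [0.6064 0.2905 0.1742] rect c 0.6073 0.2911 size 28 26 ang 47.7
76 mean [0.5017 0.2301 0.1746] rect c 0.5021 0.2307 size 28 26 ang 46.0
```

```bash
python3 -m handwheel '[[0,0,-0.095,20.4,13.8,0,2],[0,0,-0.095,20.4,13.8,0,2],[0,0,-0.095,20.4,13.8,0,2],[0,0,-0.095,20.4,13.8,0,2],[0,0,-0.095,20.4,13.8,0,2],[0,0,-0.095,20.4,13.8,0,2],[0,0,-0.095,20.4,13.8,0,2],[0,0,-0.095,20.4,13.8,0,2]]' 100;python3 -m handwheel '[[0,0,0,0,0,0,2],[0,0,0,0,0,0,2]]' ; python3 -c "
from h import *
p,d,cal=snap('wrist','w7.png');P=cloud(cal,d);go(.6178,-.2012,.13,84)
def hc(lo,hi):
    m=(P[...,2]>lo)&(P[...,2]<hi)&(P[...,0]>.6)&(P[...,0]<.65)&(P[...,1]>-.16)&(P[...,1]<-.11);q=P[m];(cx,cy),r=cv2.minEnclosingCircle((q[:,:2]*1000).astype(np.float32));print('handle',len(q),cx,cy,r,q.mean(0))
hc(.199,.212)
for c in ['side','top']:
    p,d,cal=snap(c,'i_%s.png'%c)
    print(c,[(np.round(r['point'],4).tolist(),round(r['confidence'],2)) for n in ['crank','crank_handle','shaft_top'] for r in place_of(c,n)[:1]])
"
```

```text
time_s: 27.95
eef_pos: [0.6176, -0.1998, 0.1244]
tcp_rot: [-179.9, -0.0, 84.2]
force: [0.1, -0.6, -3.2]
width: 0.0243
grasp_force: 99.7
time_s: 28.12
eef_pos: [0.6162, -0.2024, 0.1255]
tcp_rot: [-179.9, -0.0, 83.9]
force: [0.1, 0.1, -3.6]
width: 0.0247
grasp_force: 99.7
at [ 0.6162 -0.2026  0.1258] [-180.    -0.    83.9] turn z -0.002 shift [ 0.16  0.14 -0.42]
handle 3707 624.1678466796875 -135.52809143066406 10.993810653686523 [ 0.62412061 -0.13482036  0.20407269]
side [([0.6193, -0.202, 0.1002], 0.84), ([0.6233, -0.1391, 0.1837], 0.61), ([0.6168, -0.1977, 0.0784], 0.37)]
top [([0.532, -0.0677, 0.1092], 0.73), ([0.6221, -0.1365, 0.1834], 0.63)]
```

```bash
python3 -m handwheel '[[0,0,0,0,0.05,1.5,2],[0,0,0,0,0.05,2.8,2],[0,0,0,0,0.05,3.2,2],[0,0,0,0,0.05,3.2,2]]' 100;python3 -m handwheel '[[0,0,0,0,0,0.5,2],[0,0,0,0,0,1,2],[0,0,0,0,0,1,2]]'
```

```text
time_s: 28.9
eef_pos: [0.617, -0.2015, 0.0932]
tcp_rot: [-179.9, -0.0, 84.0]
force: [-0.5, 0.3, -2.0]
width: 0.0245
grasp_force: 99.7
time_s: 29.15
eef_pos: [0.6175, -0.202, 0.0836]
tcp_rot: [-180.0, 0.0, 84.0]
force: [0.6, -2.7, -4.5]
width: 0.0243
grasp_force: 99.8
```

```bash
python3 -m handwheel '[[0,0,0,0,0,0.7,2],[0,0,0,0,0,1.4,2],[0,0,0,0,0,1.8,2],[0,0,0,0,0,2.0,2],[0,0,0,0,0,2.0,2]]' 100
```

```text
time_s: 29.57
eef_pos: [0.6174, -0.202, 0.0636]
tcp_rot: [-180.0, 0.0, 84.0]
force: [-1.2, -5.1, -4.5]
width: 0.0244
grasp_force: 99.6
```

```bash
python3 -m handwheel '[[0,0,0,0,0,0,5],[0,0,0,0,0,0,5],[0,0,0,0,0,0,5],[0,0,0,0,0,0,5],[0,0,0,0,0,-3,5],[0,0,0,0,0,-7,5],[0,0,0,0,0,-7.5,5],[0,0,0,0,0,-7.5,5]]'; python3 -m handwheel '[[0,0,0,2.5,0,0,5],[0,0,0,5,0,0,5],[0,0,0,6.7,0,0,5],[0,0,0,6.7,0,0,5],[0,0,0,6.7,0,0,5]]'; python3 -c "
from h import *
go(.6248,-.1356,.078,84)
p,d,cal=snap('wrist','w8.png');P=cloud(cal,d)
def hc(lo,hi):
    m=(P[...,2]>lo)&(P[...,2]<hi)&(P[...,0]>.6)&(P[...,0]<.65)&(P[...,1]>-.16)&(P[...,1]<-.11);q=P[m];(cx,cy),r=cv2.minEnclosingCircle((q[:,:2]*1000).astype(np.float32));print('handle',len(q),cx,cy,r,q.mean(0))
hc(.135,.15)
blobs(P,.112,.125,(.58,.66,-.24,-.16))"
```

```text
time_s: 30.23
eef_pos: [0.6191, -0.2023, 0.1422]
tcp_rot: [179.7, 0.1, 84.0]
force: [0.2, -0.6, -0.9]
width: 0.05
grasp_force: 0.0
time_s: 30.65
eef_pos: [0.6245, -0.1344, 0.1385]
tcp_rot: [-180.0, -0.0, 84.1]
force: [0.4, 0.3, -0.5]
width: 0.0498
grasp_force: 0.0
at [ 0.6245 -0.1344  0.1385] [-180.    -0.    84.1] turn z 0.001 shift [-0.12  0.05  6.05]
handle 965 624.4841918945312 -136.196044921875 10.941720962524414 [ 0.62458985 -0.13496013  0.14119858]
1122 mean [ 0.6177 -0.1993  0.1188] rect c 0.6175 -0.2017 size 27 26 ang 83.2
```

```bash
python3 -m handwheel '[[0,0,0,-0.15,0,3,5],[0,0,0,-0.15,0,5.5,5],[0,0,0,-0.15,0,6,5],[0,0,0,-0.15,0,6,1.5],[0,0,0,-0.15,0,6,1.5],[0,0,0,-0.15,0,6,1.5],[0,0,0,-0.15,0,6,1.5],[0,0,0,-0.15,0,6,1.5]]' 40;python3 -m handwheel '[[0,0,0,0,0,0,1.5],[0,0,0,0,0,0,1.5]]' 40
```

```text
time_s: 31.37
eef_pos: [0.6251, -0.1369, 0.0802]
tcp_rot: [179.9, 0.0, 84.0]
force: [0.1, -0.0, 2.7]
width: 0.0207
grasp_force: 39.3
time_s: 31.53
eef_pos: [0.6251, -0.1366, 0.0799]
tcp_rot: [179.9, 0.0, 84.0]
force: [1.5, 2.2, 4.5]
width: 0.0211
grasp_force: 39.8
```

```bash
python3 -m handwheel '[[0,0,0,-0.5,-2.53,0,1.5],[0,0,0,-1.93,-4.67,0,1.5],[0,0,0,-4.07,-6.1,0,1.5],[0,0,0,-6.6,-6.6,0,1.5],[0,0,0,-6.6,-6.6,0,1.5]]'; python3 -c "
from h import *
for c in ['side','top']:
    p,d,cal=snap(c,'j_%s.png'%c);P=cloud(cal,d);blobs(P,0.155,0.19,(.3,.85,.1,.4))
    print([(np.round(r['point'],4).tolist(),round(r['confidence'],2)) for n in ['susan_tab','clip_tip'] for r in place_of(c,n)[:1]])
"
```

```text
time_s: 31.95
eef_pos: [0.5507, -0.1982, 0.0798]
tcp_rot: [180.0, 0.1, 83.9]
force: [-7.3, -1.6, 11.0]
width: 0.0208
grasp_force: 41.4
126 mean [0.6191 0.1788 0.1704] rect c 0.6197 0.1757 size 27 27 ang 59.7
138 mean [0.5036 0.221  0.1706] rect c 0.504 0.2175 size 26 30 ang 6.8
154 mean [0.5955 0.2995 0.1709] rect c 0.5962 0.2962 size 27 27 ang 27.2
[([0.5488, 0.0659, 0.0284], 0.86), ([0.7095, 0.3369, 0.0319], 0.62)]
76 mean [0.6188 0.175  0.1741] rect c 0.6197 0.1753 size 26 25 ang 3.6
76 mean [0.5952 0.2956 0.1742] rect c 0.5948 0.296 size 28 26 ang 88.1
73 mean [0.503  0.2173 0.175 ] rect c 0.5035 0.2169 size 28 26 ang 46.5
[([0.546, 0.0661, 0.0301], 0.65), ([0.7132, 0.3335, 0.0313], 0.61)]
```

```bash
python3 -m handwheel '[[0,0,0,-2.53,0.5,0,1.5],[0,0,0,-4.67,1.93,0,1.5],[0,0,0,-6.1,4.07,0,1.5],[0,0,0,-6.6,6.6,0,1.5],[0,0,0,-6.1,9.13,0,1.5],[0,0,0,-4.67,11.27,0,1.5],[0,0,0,-2.53,12.7,0,1.5],[0,0,0,0,13.2,0,1.5]]'; python3 -m handwheel '[[0,0,0,2.53,-0.5,0,1.5],[0,0,0,4.67,-1.93,0,1.5],[0,0,0,6.1,-4.07,0,1.5],[0,0,0,6.6,-6.6,0,1.5],[0,0,0,6.1,-9.13,0,1.5],[0,0,0,4.67,-11.27,0,1.5],[0,0,0,2.53,-12.7,0,1.5],[0,0,0,0,-13.2,0,1.5]]'; python3 -c "
from h import *
for c in ['side','top']:
    p,d,cal=snap(c,'k_%s.png'%c);P=cloud(cal,d);blobs(P,0.155,0.19,(.3,.85,.1,.4))
    print([(np.round(r['point'],4).tolist(),round(r['confidence'],2)) for n in ['susan_tab','clip_tip','crank_handle'] for r in place_of(c,n)[:1]])
"
```

```text
time_s: 32.92
eef_pos: [0.6843, -0.21, 0.0788]
tcp_rot: [-180.0, 0.1, 83.9]
force: [-14.2, -4.4, 2.4]
width: 0.0209
grasp_force: 42.3
time_s: 33.58
eef_pos: [0.5504, -0.1939, 0.0798]
tcp_rot: [180.0, -0.1, 84.1]
force: [4.7, 2.6, 1.9]
width: 0.0208
grasp_force: 41.4
129 mean [0.5331 0.1753 0.1701] rect c 0.5333 0.1705 size 31 26 ang 71.5
135 mean [0.6458 0.2262 0.1708] rect c 0.6466 0.2225 size 28 29 ang 21.2
149 mean [0.5448 0.296  0.1712] rect c 0.5455 0.293 size 27 28 ang 28.9
[([0.6674, 0.0941, 0.0301], 0.68), ([0.708, 0.332, 0.0308], 0.67), ([0.5508, -0.1959, 0.1202], 0.47)]
75 mean [0.6454 0.2235 0.1748] rect c 0.6458 0.2239 size 27 28 ang 20.1
77 mean [0.5428 0.2918 0.1742] rect c 0.5448 0.2922 size 26 28 ang 89.7
69 mean [0.5333 0.1712 0.1759] rect c 0.5329 0.1713 size 26 25 ang 2.2
[([0.3565, 0.4959, 0.0011], 0.65), ([0.7129, 0.3274, 0.0314], 0.4), ([0.3574, 0.4976, 0.0025], 0.62)]
```

```bash
python3 -m handwheel '[[0,0,0,-2.53,0.5,0,1.5],[0,0,0,-4.67,1.93,0,1.5],[0,0,0,-6.1,4.07,0,1.5],[0,0,0,-6.6,6.6,0,1.5],[0,0,0,-6.1,9.13,0,1.5],[0,0,0,-4.67,11.27,0,1.5],[0,0,0,-2.53,12.7,0,1.5],[0,0,0,0,13.2,0,1.5]]'; python3 -m handwheel '[[0,0,0,2.53,-0.5,0,1.5],[0,0,0,4.67,-1.93,0,1.5],[0,0,0,6.1,-4.07,0,1.5],[0,0,0,6.6,-6.6,0,1.5],[0,0,0,6.1,-9.13,0,1.5],[0,0,0,4.67,-11.27,0,1.5],[0,0,0,2.53,-12.7,0,1.5],[0,0,0,0,-13.2,0,1.5]]';python3 -m handwheel '[[0,0,0,-2.53,0.5,0,1.5],[0,0,0,-4.67,1.93,0,1.5],[0,0,0,-6.1,4.07,0,1.5],[0,0,0,-6.6,6.6,0,1.5],[0,0,0,-6.1,9.13,0,1.5],[0,0,0,-4.67,11.27,0,1.5],[0,0,0,-2.53,12.7,0,1.5],[0,0,0,0,13.2,0,1.5]]'; python3 -m handwheel '[[0,0,0,2.53,-0.5,0,1.5],[0,0,0,4.67,-1.93,0,1.5],[0,0,0,6.1,-4.07,0,1.5],[0,0,0,6.6,-6.6,0,1.5],[0,0,0,6.1,-9.13,0,1.5],[0,0,0,4.67,-11.27,0,1.5],[0,0,0,2.53,-12.7,0,1.5],[0,0,0,0,-13.2,0,1.5]]'; python3 -c "
from h import *
for c in ['side','top']:
    p,d,cal=snap(c,'l_%s.png'%c);P=cloud(cal,d);blobs(P,0.155,0.19,(.3,.85,.1,.4))
    print([(np.round(r['point'],4).tolist(),round(r['confidence'],2)) for n in ['susan_tab','clip_tip','crank','susan_mid'] for r in place_of(c,n)[:1]])
    hsv=cv2.cvtColor(p,cv2.COLOR_RGB2HSV)
    for nm,lo,hi in [('red',(0,150,80),(8,255,255)),('blue',(100,150,60),(125,255,255))]:
        print(nm);blobs(P,0.01,0.05,(0.5,0.85,0.2,0.45),cv2.inRange(hsv,lo,hi)>0)
    print('susan');blobs(P,0.024,0.036,(0.35,0.85,0.0,0.45),minn=500)
"
```

```text
time_s: 34.65
eef_pos: [0.6844, -0.21, 0.0788]
tcp_rot: [-180.0, 0.1, 83.9]
force: [-14.3, -5.1, 1.7]
width: 0.0208
grasp_force: 42.8
time_s: 35.32
eef_pos: [0.5506, -0.1939, 0.0797]
tcp_rot: [180.0, -0.1, 84.1]
force: [5.7, 2.9, -1.0]
width: 0.021
grasp_force: 41.6
time_s: 35.98
eef_pos: [0.6845, -0.2099, 0.079]
tcp_rot: [-180.0, 0.1, 83.9]
force: [-13.2, -3.2, 3.0]
width: 0.0208
grasp_force: 43.0
time_s: 36.65
eef_pos: [0.5504, -0.1937, 0.0799]
tcp_rot: [180.0, -0.1, 84.1]
force: [5.3, 3.8, 2.7]
width: 0.0208
grasp_force: 41.7
131 mean [0.6332 0.1937 0.1706] rect c 0.6341 0.1906 size 27 28 ang 31.2
129 mean [0.513  0.2049 0.1708] rect c 0.5128 0.2017 size 26 28 ang 6.7
158 mean [0.5825 0.3059 0.171 ] rect c 0.5831 0.302 size 27 29 ang 8.3
[([0.7112, 0.3226, 0.029], 0.79), ([0.7093, 0.3333, 0.03], 0.4), ([0.6208, -0.1993, 0.039], 0.7), ([0.5695, 0.2327, 0.031], 0.67)]
red
38 mean [0.7051 0.3192 0.028 ] rect c 0.7051 0.3183 size 16 15 ang 33.3
blue
75 mean [0.7231 0.3433 0.026 ] rect c 0.7216 0.341 size 24 18 ang 30.3
susan
5722 mean [0.5708 0.2656 0.0295] rect c 0.5768 0.2327 size 294 299 ang 67.8
73 mean [0.6339 0.191  0.1744] rect c 0.6346 0.1912 size 26 26 ang 20.6
77 mean [0.5814 0.3025 0.174 ] rect c 0.5817 0.3023 size 26 28 ang 73.3
76 mean [0.5133 0.2    0.1751] rect c 0.5141 0.2004 size 29 26 ang 45.4
[([0.7129, 0.3205, 0.0304], 0.76), ([0.7694, 0.0802, -0.0017], 0.72), ([0.5744, 0.2296, 0.0252], 0.93)]
red
21 mean [0.7029 0.3209 0.0312] rect c 0.7023 0.3215 size 16 15 ang 23.8
blue
21 mean [0.7198 0.3379 0.0295] rect c 0.7208 0.3374 size 19 10 ang 44.8
susan
4185 mean [0.573  0.2322 0.0303] rect c 0.5752 0.2326 size 297 298 ang 83.1
```

```bash
python3 -m handwheel '[[0,0,0,-1.1,0.1,0,1.5],[0,0,0,-2.04,0.32,0,1.5],[0,0,0,-2.04,0.32,0,1.5],[0,0,0,-2.04,0.32,0,1.5],[0,0,0,-2.04,0.32,0,1.5]]'; python3 -m handwheel '[[0,0,0,0,0,0,5],[0,0,0,0,0,0,5],[0,0,0,0,0,0,5],[0,0,0,0,0,0,5],[0,0,0,0,0,-3,5],[0,0,0,0,0,-7,5],[0,0,0,0,0,-9,5],[0,0,0,0,0,-9,5]]'; python3 -c "
from h import *
p,d,cal=snap('wrist','w9.png');P=cloud(cal,d)
print('boss');blobs(P,.112,.125,(.57,.66,-.25,-.15),minn=50);print('handle');blobs(P,.135,.15,(.5,.72,-.3,-.1),minn=50)
go(.6176,-.2015,.165,-168)
p,d,cal=snap('side','m_side.png')
print([(np.round(r['point'],4).tolist(),round(r['confidence'],2)) for n in ['susan_tab','clip_tip','crank','crank_handle'] for r in place_of('side',n)[:1]])
"
```

```text
time_s: 37.57
eef_pos: [0.5522, -0.2164, 0.0801]
tcp_rot: [-179.9, 0.1, 83.9]
force: [-11.9, -2.6, 17.1]
width: 0.0208
grasp_force: 42.9
time_s: 38.23
eef_pos: [0.5548, -0.2168, 0.1736]
tcp_rot: [179.7, 0.1, 84.0]
force: [0.5, -0.2, 0.9]
width: 0.0502
grasp_force: 0.0
boss
1108 mean [ 0.616  -0.2006  0.1168] rect c 0.6167 -0.2017 size 26 26 ang 11.4
handle
670 mean [ 0.5523 -0.2141  0.139 ] rect c 0.5522 -0.2145 size 21 21 ang 32.7
at [ 0.5541 -0.2164  0.1711] [1.798e+02 1.000e-01 8.400e+01] turn z -1.885 shift [2.15 6.16 0.63]
[([0.7078, 0.3277, 0.0288], 0.81), ([0.7065, 0.3348, 0.0287], 0.46), ([0.6185, -0.2014, 0.0379], 0.67), ([0.5538, -0.2209, 0.1214], 0.65)]
```

```bash
python3 -m handwheel '[[0,0,-1.875,2.1,6.2,0,5],[0,0,-1.875,2.1,6.2,0,5],[0,0,-1.875,2.1,6.2,0,5],[0,0,-1.875,2.1,6.2,0,5],[0,0,-1.875,2.1,6.2,0,5],[0,0,-1.875,2.1,6.2,0,5],[0,0,-1.875,2.1,6.2,0,5],[0,0,-1.875,2.1,6.2,0,5]]'; python3 -m handwheel '[[0,0,-0.875,0,0,0,5],[0,0,-0.875,0,0,0,5],[0,0,-0.875,0,0,0,5],[0,0,-0.875,0,0,0,5],[0,0,-0.875,0,0,0,5],[0,0,-0.875,0,0,0,5],[0,0,-0.875,0,0,0,5],[0,0,-0.875,0,0,0,5]]'; python3 -c "
from h import *
p,d,cal=snap('wrist');P=cloud(cal,d)
print('boss');blobs(P,.112,.125,(.57,.66,-.25,-.15),minn=50);print('handle');blobs(P,.135,.15,(.5,.72,-.3,-.1),minn=50)
go(.6174,-.202,.065,-168.6)"
```

```text
time_s: 39.2
eef_pos: [0.6165, -0.2014, 0.1681]
tcp_rot: [-180.0, -0.1, 141.6]
force: [0.1, 0.9, 0.1]
width: 0.05
grasp_force: 0.0
time_s: 39.87
eef_pos: [0.6165, -0.2014, 0.1682]
tcp_rot: [179.9, -0.1, -168.2]
force: [0.4, -0.0, -0.8]
width: 0.0495
grasp_force: 0.0
boss
1071 mean [ 0.6161 -0.2025  0.1194] rect c 0.6171 -0.2025 size 25 25 ang 12.2
handle
915 mean [ 0.5529 -0.215   0.1417] rect c 0.5532 -0.2149 size 21 20 ang 12.2
at [ 0.6165 -0.2015  0.1683] [ 1.800e+02 -1.000e-01 -1.687e+02] turn z -0.002 shift [-0.08 -0.08 10.33]
```

```bash
python3 -m handwheel '[[0,0,0,0,-0.05,4,5],[0,0,0,0,-0.05,8,5],[0,0,0,0,-0.05,10.2,5],[0,0,0,0,-0.05,10.4,5],[0,0,0,0,-0.05,10.4,2],[0,0,0,0,-0.05,10.4,2],[0,0,0,0,-0.05,10.4,2],[0,0,0,0,-0.05,10.4,2]]' 100; python3 -m handwheel '[[0,0,0,0,0,0,2],[0,0,0,0,0,0,2],[0,0,0,0,0,-2,2],[0,0,0,0,0,-4,2],[0,0,0,0,0,-6,2],[0,0,0,0,0,-8,2],[0,0,0,0,0,-9,2],[0,0,0,0,0,-9,2]]' 100; python3 -c "
from h import *
go(.439,-.3555,.155)
p,d,cal=snap('side','n_side.png')
print([(np.round(r['point'],4).tolist(),round(r['confidence'],2)) for n in ['susan_tab','clip_tip','crank','crank_handle'] for r in place_of('side',n)[:1]])
"
```

```text
time_s: 40.58
eef_pos: [0.6177, -0.2022, 0.0669]
tcp_rot: [-179.9, 0.1, -168.6]
force: [-1.9, 3.9, 7.2]
width: 0.0241
grasp_force: 99.9
time_s: 41.25
eef_pos: [0.6181, -0.2027, 0.1578]
tcp_rot: [-179.8, 0.2, -168.6]
force: [-0.7, -0.3, -3.3]
width: 0.0244
grasp_force: 99.9
at [ 0.6181 -0.2027  0.1578] [-179.8    0.2 -168.6] turn z 0.0 shift [ 20.58 -11.44   0.24]
[([0.7074, 0.3269, 0.0278], 0.71), ([0.7113, 0.335, 0.0305], 0.64), ([0.6202, -0.1985, 0.1296], 0.86), ([0.5524, -0.2186, 0.209], 0.41)]
```

```bash
python3 -m handwheel '[[0,0,0,20.6,-11.4,0,2],[0,0,0,20.6,-11.4,0,2],[0,0,0,20.6,-11.4,0,2],[0,0,0,20.6,-11.4,0,2],[0,0,0,20.6,-11.4,0,2],[0,0,0,20.6,-11.4,0,2],[0,0,0,20.6,-11.4,0,2],[0,0,0,20.6,-11.4,0,2]]'; python3 -m handwheel '[[0,0,0,0,0,4,2],[0,0,0,0,0,8,2],[0,0,0,0,0,10.5,2],[0,0,0,0,0,11.5,2],[0,0,0,0,0,11.8,2],[0,0,0,0,0,11.8,2]]'; python3 -c "
from h import *
go(.439,-.3555,.0315)"
```

```text
time_s: 42.17
eef_pos: [0.4363, -0.3553, 0.1545]
tcp_rot: [179.9, -0.0, -168.7]
force: [1.6, 1.1, -2.5]
width: 0.0242
grasp_force: 100.1
time_s: 42.67
eef_pos: [0.4381, -0.3543, 0.0372]
tcp_rot: [180.0, -0.0, -168.5]
force: [0.1, 0.0, -2.8]
width: 0.0238
grasp_force: 99.8
at [ 0.4381 -0.3543  0.0372] [ 180.    -0.  -168.5] turn z 0.0 shift [-0.07 -0.14  0.57]
```

```bash
python3 -m handwheel '[[0,0,0,0,0,0.3,2],[0,0,0,0,0,0.5,2],[0,0,0,0,0,0.6,2],[0,0,0,0,0,0.6,2],[0,0,0,0,0,0.6,2]]';python3 -m handwheel '[[0,0,0,0,0,0,4],[0,0,0,0,0,0,5],[0,0,0,0,0,0,5],[0,0,0,0,0,0,5],[0,0,0,0,0,-3,5],[0,0,0,0,0,-7,5],[0,0,0,0,0,-11,5],[0,0,0,0,0,-14,5]]'; python3 -c "
from h import *
p,d,cal=snap('wrist','w10.png');P=cloud(cal,d)
print('boss');blobs(P,.078,.09,(.41,.48,-.41,-.31));print('handle');blobs(P,.098,.115,(.34,.42,-.43,-.3))
p,d,cal=snap('side','o_side.png');P=cloud(cal,d);
print([(np.round(r['point'],4).tolist(),round(r['confidence'],2)) for n in ['crank','caddy_in','guard_knob','guard_pivot'] for r in place_of('side',n)[:1]])
blobs(P,0.155,0.19,(.3,.85,.1,.4));blobs(P,.1,.14,(.48,.56,-.12,0))
p,d,cal=snap('top');P=cloud(cal,d);blobs(P,.1,.14,(.48,.56,-.12,0));hsv=cv2.cvtColor(p,cv2.COLOR_RGB2HSV)
blobs(P,0.07,0.15,(0.45,0.75,-0.3,0.0),cv2.inRange(hsv,(20,120,60),(38,255,255))>0)
go(.5245,-.0675,.18,-180)"
```

```text
time_s: 43.08
eef_pos: [0.4381, -0.3551, 0.0319]
tcp_rot: [-179.9, 0.1, -168.6]
force: [0.9, 0.7, 4.4]
width: 0.0242
grasp_force: 100.8
time_s: 43.75
eef_pos: [0.4377, -0.3548, 0.1742]
tcp_rot: [-179.9, 0.1, -168.6]
force: [-0.0, -1.1, 0.7]
width: 0.0497
grasp_force: 0.0
boss
680 mean [ 0.4382 -0.3571  0.0883] rect c 0.4399 -0.3566 size 26 26 ang 11.5
handle
643 mean [ 0.3751 -0.3697  0.1112] rect c 0.3753 -0.37 size 21 21 ang 11.1
[([0.4406, -0.3545, 0.0034], 0.74), ([0.4396, -0.3579, 0.0107], 0.61), ([0.5258, -0.0689, 0.1125], 0.96), ([0.5275, -0.0687, 0.1114], 0.73)]
128 mean [0.6351 0.1964 0.1707] rect c 0.6359 0.1935 size 28 28 ang 1.9
135 mean [0.5151 0.202  0.1706] rect c 0.5157 0.1981 size 28 29 ang 66.7
157 mean [0.5798 0.3063 0.1709] rect c 0.5798 0.3032 size 29 27 ang 65.2
72 mean [ 0.528  -0.0634  0.1176] rect c 0.5287 -0.0662 size 18 19 ang 62.3
37 mean [ 0.5272 -0.0657  0.1256] rect c 0.5274 -0.0663 size 19 17 ang 43.8
338 mean [ 0.5834 -0.083   0.0926] rect c 0.5938 -0.081 size 38 174 ang 77.0
at [ 0.437  -0.3541  0.1697] [ 1.799e+02 -1.000e-01 -1.686e+02] turn z 0.199 shift [-14.24  26.36  -0.99]
```

```bash
python3 -m handwheel '[[0,0,-0.394,-14.5,26.4,0,5],[0,0,-0.394,-14.5,26.4,0,5],[0,0,-0.394,-14.5,26.4,0,5],[0,0,-0.394,-14.5,26.4,0,5],[0,0,-0.394,-14.5,26.4,0,5],[0,0,-0.394,-14.5,26.4,0,5],[0,0,-0.394,-14.5,26.4,0,5],[0,0,-0.394,-14.5,26.4,0,5]]';python3 -m handwheel '[[0,0,0,0,0,0,5],[0,0,0,0,0,0,5]]'; python3 -c "
from h import *
p,d,cal=snap('wrist');P=cloud(cal,d);blobs(P,.12,.14,(.48,.58,-.12,0),minn=30)
go(.5275,-.0663,.072,-146)
s=sense();Rt=R.from_euler('xyz',s['tcp_rot'],degrees=True)
pv=np.array([.6285,-.0965]);k=np.array([.5275,-.0663]);a0=np.arctan2(*(k-pv)[::-1])
for t in range(0,106,10):
    a=a0+np.radians(t);q=pv+.105*np.array([np.cos(a),np.sin(a)]);dd=Rt.inv().apply(np.append(q-k,0))*100;print(t,q.round(4),dd[:2].round(2))
"
```

```text
time_s: 44.77
eef_pos: [0.5277, -0.0622, 0.17]
tcp_rot: [179.9, -0.0, -145.8]
force: [-0.3, 0.1, 0.5]
width: 0.0501
grasp_force: 0.0
time_s: 44.93
eef_pos: [0.527, -0.0668, 0.1702]
tcp_rot: [179.9, -0.1, -145.9]
force: [-0.3, -0.2, -0.9]
width: 0.0501
grasp_force: 0.0
560 mean [ 0.5275 -0.0693  0.1278] rect c 0.5285 -0.0686 size 19 19 ang 88.5
at [ 0.527  -0.0676  0.1704] [ 1.80e+02 -1.00e-01 -1.46e+02] turn z -0.0 shift [-0.13  0.07  9.84]
0 [ 0.5279 -0.0664] [-0.03 -0.03]
10 [ 0.5242 -0.0843] [ 1.28 -1.31]
20 [ 0.5237 -0.1026] [ 2.35 -2.8 ]
30 [ 0.5263 -0.1207] [ 3.14 -4.45]
40 [ 0.5321 -0.1381] [ 3.63 -6.21]
50 [ 0.5408 -0.1542] [ 3.81 -8.03]
60 [ 0.5522 -0.1686] [ 3.67 -9.86]
70 [ 0.5658 -0.1807] [  3.22 -11.63]
80 [ 0.5814 -0.1903] [  2.47 -13.3 ]
90 [ 0.5984 -0.1971] [  1.43 -14.81]
100 [ 0.6163 -0.2008] [  0.15 -16.12]
```

```bash
python3 -m handwheel '[[0,0,0,0,0,4,5],[0,0,0,0,0,8,5],[0,0,0,0,0,9.1,5],[0,0,0,0,0,9.1,5],[0,0,0,0,0,9.1,2.6],[0,0,0,0,0,9.1,2.6],[0,0,0,0,0,9.1,2.6],[0,0,0,0,0,9.1,2.6]]' 40;python3 -m handwheel '[[0,0,0,0.6,-0.7,0,2.6],[0,0,0,1.3,-1.3,0,2.6],[0,0,0,2.35,-2.8,0,2.6],[0,0,0,3.14,-4.45,0,2.6],[0,0,0,3.63,-6.2,0,2.6],[0,0,0,3.81,-8,0,2.6]]' ; python3 -c "
from h import *
s=sense();print(s['eef_pos'],s['force'])
p,d,cal=snap('side')
print([(np.round(r['point'],4).tolist(),round(r['confidence'],2)) for r in place_of('side','guard_knob')[:1]])"
```

```text
time_s: 45.65
eef_pos: [0.5281, -0.0676, 0.0812]
tcp_rot: [-179.9, 0.1, -146.0]
force: [0.9, -0.1, 0.5]
width: 0.0262
grasp_force: 0.0
time_s: 46.15
eef_pos: [0.5397, -0.1559, 0.0804]
tcp_rot: [180.0, -0.0, -146.0]
force: [-3.8, 2.0, 0.7]
width: 0.0257
grasp_force: 1.5
[ 0.53965221 -0.15586427  0.08044515] [-3.81838189  2.04950795  0.71532715]
[([0.5358, -0.1514, 0.1218], 0.61)]
```

```bash
python3 -m handwheel '[[0,0,0,-0.14,-1.83,0,2.6],[0,0,0,-0.6,-3.6,0,2.6],[0,0,0,-1.34,-5.27,0,2.6],[0,0,0,-2.4,-6.8,0,2.6],[0,0,0,-3.66,-8.1,0,2.6],[0,0,0,-3.7,-8.3,0,2.6],[0,0,0,-3.7,-8.3,0,2.6]]'; python3 -m handwheel '[[0,0,0,0,0,0,5],[0,0,0,0,0,0,5],[0,0,0,0,0,0,5],[0,0,0,0,0,-4,5],[0,0,0,0,0,-8,5],[0,0,0,0,0,-12,5],[0,0,0,4,0,-15,5],[0,0,0,8,0,-15,5]]'; python3 -m handwheel '[[0,0,0,8,0,0,5],[0,0,0,8,0,0,5],[0,0,0,8,0,0,5],[0,0,0,8,0,0,5]]'; python3 -c "
from h import *
print(sense()['eef_pos'])
for c in ['side','top']:
    p,d,cal=snap(c,'z_%s.png'%c);P=cloud(cal,d)
    blobs(P,0.155,0.19,(.3,.85,.1,.4));blobs(P,.11,.14,(.5,.7,-.26,-.05));hsv=cv2.cvtColor(p,cv2.COLOR_RGB2HSV)
    for nm,lo,hi in [('red',(0,150,80),(8,255,255)),('blue',(100,150,60),(125,255,255))]:
        print(nm);blobs(P,0.01,0.05,(0.5,0.85,0.2,0.45),cv2.inRange(hsv,lo,hi)>0)
    print([(n,np.round(r['point'],4).tolist(),round(r['confidence'],2)) for n in ['crank','caddy_in','guard_knob','guard_pivot','susan_tab','clip_tip'] for r in place_of(c,n)[:1]])"
```

```text
time_s: 46.83
eef_pos: [0.6178, -0.2027, 0.0799]
tcp_rot: [180.0, -0.0, -146.0]
force: [-0.1, 0.0, -0.6]
width: 0.0259
grasp_force: 0.0
time_s: 47.5
eef_pos: [0.5572, -0.2445, 0.234]
tcp_rot: [-179.7, 0.2, -145.8]
force: [0.6, -1.5, -0.1]
width: 0.0499
grasp_force: 0.0
time_s: 47.83
eef_pos: [0.4878, -0.2901, 0.2302]
tcp_rot: [-180.0, 0.0, -146.2]
force: [1.0, -1.0, 0.1]
width: 0.0499
grasp_force: 0.0
[ 0.4877762  -0.29013453  0.23020784]
127 mean [0.6352 0.1965 0.1707] rect c 0.636 0.1931 size 28 28 ang 11.3
137 mean [0.5151 0.2021 0.1704] rect c 0.5158 0.1988 size 27 28 ang 59.5
152 mean [0.5799 0.3064 0.1713] rect c 0.5803 0.3038 size 27 26 ang 39.0
41 mean [ 0.6177 -0.1973  0.1229] rect c 0.6187 -0.1999 size 16 20 ang 8.3
red
38 mean [0.701  0.3253 0.0284] rect c 0.7019 0.3249 size 14 18 ang 35.1
blue
75 mean [0.7229 0.3434 0.0259] rect c 0.7238 0.3402 size 24 16 ang 56.7
[('crank', [0.4422, -0.3519, 0.0013], 0.91), ('caddy_in', [0.4391, -0.3557, 0.0075], 0.96), ('guard_knob', [0.6135, -0.2024, 0.1127], 0.64), ('guard_pivot', [0.6302, -0.0952, 0.0914], 0.56), ('susan_tab', [0.7117, 0.3284, 0.0285], 0.9), ('clip_tip', [0.7093, 0.3344, 0.0298], 0.4)]
75 mean [0.6345 0.1928 0.1748] rect c 0.6348 0.1929 size 28 26 ang 84.8
75 mean [0.5789 0.302  0.1741] rect c 0.5794 0.3028 size 25 26 ang 50.0
75 mean [0.514  0.1981 0.1752] rect c 0.5139 0.1983 size 27 25 ang 2.8
37 mean [ 0.6161 -0.1993  0.1279] rect c 0.6169 -0.2008 size 16 19 ang 40.3
red
16 mean [0.6995 0.3237 0.0318] rect c 0.6999 0.324 size 9 14 ang 36.9
blue
21 mean [0.7197 0.3378 0.0301] rect c 0.7195 0.3366 size 22 10 ang 44.2
[('crank', [0.7052, 0.3262, 0.0301], 0.17), ('guard_knob', [0.6185, -0.2027, 0.1084], 0.7), ('guard_pivot', [0.6313, -0.0984, 0.0888], 0.93), ('susan_tab', [0.709, 0.3256, 0.0315], 0.9), ('clip_tip', [0.7132, 0.3313, 0.0336], 0.59)]
```

View pics/z_side.png

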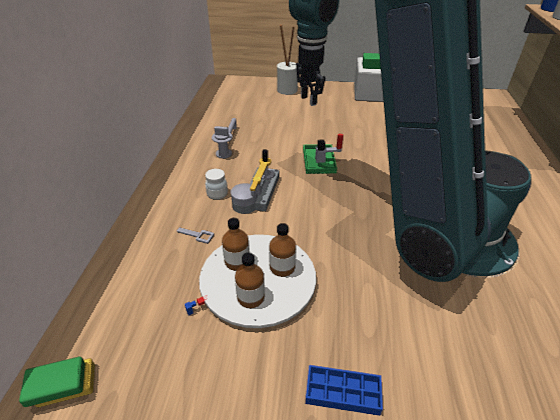

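The final side view shows three bottles on the disc, the tab (202,300) by the clip (190,308), the crank in the caddy (322,152) and the guard shut over the shaft (265,170).

```bash
python3 -c "
from station import *
print(finish_job())"
```

```text
the job is handed in; nothing more can be done
None
```

The job is handed in at about 48 s: all three bottles stand on the susan, the tab is in line with the clip, the crank is back in the caddy handle up, and the guard is shut. The final camera check agreed, but no verdict was returned.

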